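Close the bayonet lid of a watch pressure tester and bolt it

TASK

Close the watch pressure tester: its round lid has been laid on crooked to its slots, so press on it lightly and push it round by its three-armed handle until its three lugs drop down into the slots, then turn it on clockwise (seen from above) to the stop, so that the lugs lie under the claws. Then push the safety bolt fully in behind the lug, so that the lid cannot turn back. Do not force the lid, and leave the other things on the bench where they are.

Things in the scene. Friction and masses are not known exactly. Their poses are not given: they have to be found in the camera images.
- chamber: Fixed pressure chamber: round grey pot with a bare aluminium ring, 132 mm across, 58 mm high; gauge on its -y side, bolt on its +y side. Origin: centre of the underside, on the axis, z up. The ring's top has three claws, radius 66 in to 47.5 mm, 7 mm thick, tops at z = 58 mm; between them three slots 45 degrees wide, at 90 (+y), 210 and 330 degrees counter-clockwise from its +x.
- lock_point (a point): Fixed on the chamber: where the middle of one lug stands when the lid is locked, 52 mm from the axis, z = 45.5 mm, 46 degrees from +x. From each slot a channel under the claws (floor z = 42 mm; ring and channel are greased, friction 0.12) runs clockwise, seen from above, to a stop that a lug's middle meets 44 degrees past the slot's middle; counter-clockwise it is closed.
- lid_mid (a point): Lid, loose, 0.8 kg: aluminium plug 92 mm across, three lugs, black three-armed handle. Point on its axis, half-way up the handle: 10 mm above the flat deck, 28 above the lugs' underside. Starts level on the claws (point 86, deck 76 mm above the chamber's underside), 1.5 mm play; drops 16 mm by its own weight when the lugs are within 3 degrees of the slots' middles (point 70, deck 60 mm).
- lug_a (a point): Middle of the lug on the lid's +y side, 52 mm from the lid's axis, half-way up it (3.5 mm above its underside). Lug: 38 degrees (34 mm) wide, 7 mm thick, radius 46 to 58.5 mm. Handle: hub 28 mm across; above each lug an arm 12 mm wide, 20 mm high above the deck, out to 48 mm from the axis.
- lug_b (a point): Middle of the next lug, 120 degrees counter-clockwise from lug_a, of the same shape. All lugs are alike: any lug may go in any slot.
- lug_c (a point): Middle of the third lug, the same. If the lid is pushed round hard against a claw's end while over the slots, it sticks there and drops only when the push is eased.
- bolt (a joint): Safety bolt, slides when its thumb tab is pushed towards the chamber's axis: 0 m = drawn out, 0.014 m = fully in. Stays where left (about 1.2 N of friction). Its tongue, 13 mm wide, passes through the ring's wall into the slot there at the height of the dropped lugs: it goes in only while no lug is in that slot; pushed in too early it keeps the lid from dropping.
- bolt_tab (a point): Middle of the top edge of the bolt's upright thumb tab: steel, 26 mm wide, 8 mm thick (towards the axis), 26 mm high, its top 74 mm above the chamber's underside; drawn out it stands 86 mm from the chamber's axis on the +y side. Bracket and rails below it end at 50 mm height.
- watch: Bystander: open-faced pocket watch lying flat, 64 x 46 x 12 mm, origin at the centre of its underside.
- holder: Bystander: round movement holder, 53 mm across, 27 mm high, origin at the centre of its underside.
- loupe: Bystander: black eyeglass standing on its wide end, 36 mm across, 31 mm high, origin at the centre of its underside.
- tweezers: Bystander: steel tweezers lying flat, 116 mm long, 10 mm high, origin at the centre of the underside.
- driver: Bystander: black-handled screwdriver lying flat, 93 mm long, 10 mm high, origin at the centre of the underside.

How it is judged:
By the outcome, as a careful person would: the job done as asked, in the order asked, and still so for the second after the job is handed in, with the robot touching nothing.
It also fails if it takes over 72 s, if anything falls off the work surface, if the arm or the gripper's body presses on something with over 40 N, if the wrist force passes 120 N, or if a joint passes its speed limit or range.

ROBOT

A 7-joint arm with a two-finger parallel gripper is mounted at the origin on a cart in front of the work surface, level with it; the furniture and walls round the work are solid. World frame = base frame: x ahead of the robot, y to its left, z up, the work surface at z = 0. Lengths are in m, angles in rad, forces in N, time in s.
With the tool pointing down it reaches from about 0.4 to 0.85 m from the base axis. Payload 10.4 kg.
Tool frame: the origin (TCP) lies where the fingers leave the gripper's body, on its centre line; the fingertips stand 70 mm ahead of it and the grasp point (between the pads) lies r.grip_depth ahead of it (r.grip_depth is the distance from the TCP to the grasp point, in m); z points along the fingers, y is the direction in which the jaws open and shut (so a half turn about z gives the same grasp; the last joint's range is limited). The gripper opens to 87 mm and grips with 3 to 60 N. Pads are 19 mm wide; open, the fingers measure 117 mm over their backs; the gripper's body (75 mm by 190 mm) begins 51 mm behind the grasp point.
Start: joints at [-1.33, 0.332, -0.065, 1.46, 0.022, 1.35, -0.088], TCP at [0.163, 0.603, 0.292] pointing down, gripper open.
Joint ranges: [-2.6, 2.6], [-0.5, 2.12], [-1.47, 1.34], [0.16, 2.42], [-1.27, 4.41], [0.06, 2.06], [-2.6, 2.6]. Speed limits (rad/s): [2.22, 2.22, 2.79, 2.79, 3.14, 3.14, 3.14].

INTERFACE

Orientations are given as a unit quaternion [x, y, z, w].
In Python, from bench import monitor, viewer, workorder, nets, r gives the robot as it stands.
- The arm moves only by the tool drive_tool, never from a script. Its argument "plan" is a list of rows, each an object of numbers: "rx", "ry", "rz": the turn, a rotation vector about the tool's x, y, z in units of 360 degrees (1.0 is 360 degrees); "x", "y", "z": the shift along the tool's x, y, z in units of 1000 mm (1.0 is 1000 mm); "fingers": the opening, from 0 (shut) to 1 (fully open). In form: [{"rx": .., "ry": .., "rz": .., "x": .., "y": .., "z": .., "fingers": ..}, ...]. A call has 1 to 12 rows; each row is the pose to reach, as a shift and turn from the pose commanded when the call began, along the tool's axes at that moment, turning the shorter way round; what a row does not reach only later rows make up. A row lasts 1/8 s, in which the tool goes at most 62.5 mm and 10.7 degrees, less where a joint would pass 70% of its speed; a pose out of reach is approached as far as the arm can. A call with a number of a shift or a turn outside -1 to 1 is refused whole. A call with a gripper value outside its range is refused whole. The fingers move at their own pace and stop on an object; "squeeze" is the grip in N (left out, the last holds). Time passes only in rows, so rows that repeat a pose let the fingers close. It gives the time, the measured TCP pose, the force and the opening at its end, in the units of the state.
- monitor.read_state(): the state, without advancing time (a new reading comes with each control period).
- viewer.camera(name): name is "scene" or "top" or "wrist"; returns a dict with "color" (384x512x3 uint8, red, green, blue), "depth" (384x512 float32, m along the optical axis (not along the pixel's ray), 0 where there is no reading), "camera_matrix" (3x3 intrinsics, pixels), "xyz" and "rotation" of the camera in the world. Camera axes: x right, y down, z forward; pixel columns grow to the right and rows downward; lengths in m; the calibration is good to about 2 mm. The wrist camera is an equidistant fisheye: a pixel r from the principal point sees the ray r / f radians off the axis. A picture is of the moment at which its call begins.
- workorder.close_job(): hands the job in, once; it reports no verdict.
Trained networks look in the newest picture that a camera, given by its name, has taken for a name from the list of things; names that differ only in an ending like _2 or _b are one class to them, and where a whole thing is asked for, a point or a joint stands for the part that bears it (a point fixed in the world has none). Each returns a list of dicts, best first, with "confidence" (0 to 1); they miss things now and then, are a little off and sometimes report something else, mostly with a low value. They report only what shows in the picture. A call takes as long as a camera call.
- nets.find_in(label, camera): "centre" ([x, y, z] in m, in world coordinates, good to about 4 mm: the middle of the surface that is visible of it).
- nets.regions_of(label, camera): "region" (384x512 bool, what is visible of it).
The state is a dict: "time": time; "joint_positions": joint angles; "joint_vel": joint speeds; "joint_torque": joint torques, N m; "ee_pos": TCP position; "eef_rot": TCP orientation; "ft_force": force on the tool from outside, world axes, zero at the start; "torque": the same for the moment, N m; "width": finger opening in m.
Only numpy, scipy, OpenCV 4.12 (cv2) and the standard library are available. Lean on these libraries where they do the work, as an engineer would, in place of code of your own. Each camera call takes 0.05 s, during which the arm holds its last target.

## Working session

There is one attempt and no reset: what is moved stays moved. The work goes in short steps, Python scripts to look and compute and a tool call to move; the robot and the scene stay as the last step left them, time stands still between calls to the robot, and variables do not carry over. Pictures are saved under pics/ and viewed, and the job is handed in when it is done.

Besides the shell and the picture viewer there is one more tool, called by a JSON object that holds its "name" and its "arguments", one argument or row to a line. drive_tool: Moves the arm, as the interface text tells. Its arguments: {"type":"object","properties":{"plan":{"type":"array","items":{"type":"object","properties":{"rx":{"type":"number","minimum":-1,"maximum":1},"ry":{"type":"number","minimum":-1,"maximum":1},"rz":{"type":"number","minimum":-1,"maximum":1},"x":{"type":"number","minimum":-1,"maximum":1},"y":{"type":"number","minimum":-1,"maximum":1},"z":{"type":"number","minimum":-1,"maximum":1},"fingers":{"type":"number"}}}},"squeeze":{"type":"number"}},"required":["plan"]}

```bash
ls; mkdir -p pics; cat > h.py <<'E'
from bench import monitor, viewer, workorder, nets, r
import numpy as np, cv2
from scipy.spatial.transform import Rotation as R
def snap(n,f):
    c=viewer.camera(n); cv2.imwrite('pics/'+f,c['color'][:,:,::-1]); return c
E
python3 - <<'E'
from h import *
s=monitor.read_state()
for k,v in s.items(): print(k,np.round(v,4))
print(r.grip_depth)
for n in ['scene','top','wrist']:
    c=snap(n,n+'0.png'); np.savez('pics/'+n+'0.npz',**c); print(n,c['xyz'],c['camera_matrix'].tolist(),np.round(c['rotation'],3).tolist())
    for l in ['chamber','lid_mid','lug_a','bolt','bolt_tab','watch','holder','loupe','tweezers','driver']:
        try: print(l,[(np.round(d['centre'],4).tolist(),round(d['confidence'],2)) for d in nets.find_in(l,n)][:4])
        except Exception as e: print(l,e)
print(monitor.read_state()['time'])
E
```

```text
pics
time 0.0
joint_positions [-1.3296  0.3329 -0.0647  1.461   0.0216  1.3499 -0.0885]
joint_vel [-0.0003 -0.0008  0.0002 -0.0004  0.001  -0.0005 -0.0004]
joint_torque [-1.00000e-03 -6.23243e+01  2.41000e-02 -3.89913e+01 -6.13000e-02
  3.96000e-02  2.00000e-04]
ee_pos [0.1629 0.6031 0.2914]
eef_rot [ 1.315e-01  9.913e-01 -7.000e-04 -0.000e+00]
ft_force [ 0.7248 -0.3138 -0.2304]
torque [-0.0481  0.0297  0.0184]
width 0.0871
0.051
scene [-0.0316945  -0.73971739  0.7488862 ] [[497.35210018988954, 0.0, 263.8786344600915], [0.0, 497.35210018988954, 182.15807444919045], [0.0, 0.0, 1.0]] [0.858, -0.199, 0.118, -0.458]
chamber [([0.3852, 0.1838, 0.0513], 0.9)]
lid_mid [([0.392, 0.2088, 0.0723], 0.96)]
lug_a [([0.3859, 0.2092, 0.0747], 0.93)]
bolt [([0.4035, 0.3053, 0.0716], 0.44), ([0.3951, -0.091, 0.0113], 0.34)]
bolt_tab [([0.3979, 0.3012, 0.0682], 0.52)]
watch [([0.4009, 0.3052, 0.0687], 0.36)]
holder [([0.3832, -0.0211, 0.0175], 0.91)]
loupe [([0.392, 0.2076, 0.0766], 0.71), ([0.38, 0.0534, 0.0157], 0.56)]
tweezers [([0.3655, 0.4597, 0.0065], 0.67)]
driver [([0.3515, -0.1809, 0.0046], 0
[... 293 characters left out ...]
281, 0.0756], 0.92)]
bolt [([0.3961, 0.3014, 0.0455], 0.51)]
bolt_tab [([0.3946, 0.2219, 0.0743], 0.75)]
watch [([0.3914, -0.0843, 0.012], 0.68), ([0.3939, 0.2138, 0.0546], 0.46)]
holder [([0.3858, -0.012, 0.0171], 0.66), ([0.3839, 0.066, 0.03], 0.48), ([0.3962, 0.2255, 0.0783], 0.28)]
loupe [([0.3818, 0.0696, 0.0332], 0.64)]
tweezers []
driver [([0.354, -0.1794, 0.0097], 0.5), ([0.3931, 0.2146, 0.0563], 0.35)]
wrist [0.09818693 0.62026323 0.38488817] [[297.3186396354542, 0.0, 253.05264411906768], [0.0, 297.3186396354542, 189.80204224037846], [0.0, 0.0, 1.0]] [0.788, 0.603, 0.075, 0.099]
chamber []
lid_mid []
lug_a []
bolt []
bolt_tab []
watch []
holder []
loupe []
tweezers []
driver []
1.65
```

```bash
python3 - <<'E'
import cv2
for n,(a,b,c,d) in {'scene':(100,330,150,420),'top':(60,200,180,360)}.items():
    im=cv2.imread(f'pics/{n}0.png'); print(im.shape)
    k=cv2.resize(im[a:b,c:d],None,fx=2.9 if n=='scene' else 4.2,fy=2.9 if n=='scene' else 4.2,interpolation=cv2.INTER_CUBIC)
    cv2.imwrite(f'pics/{n}0z.png',k[:600,:800])
E
```

```text
(384, 512, 3)
(384, 512, 3)
```

View pics/scene0.png

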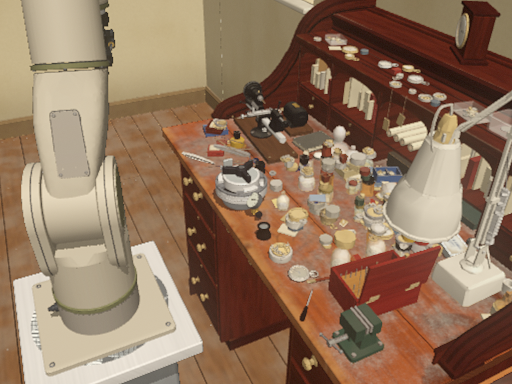

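View pics/top0.png

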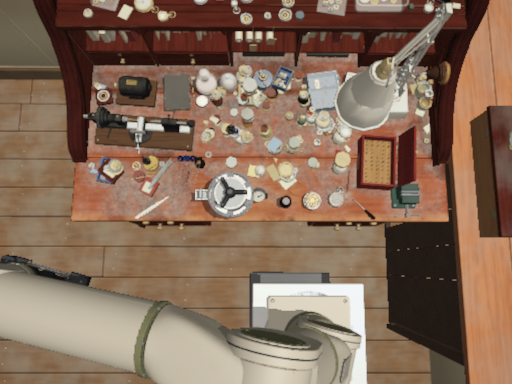

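View pics/wrist0.png

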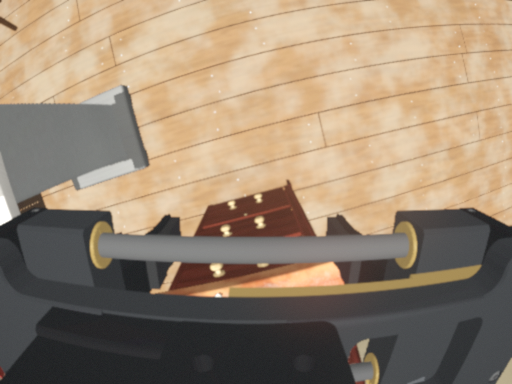

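View pics/scene0z.png

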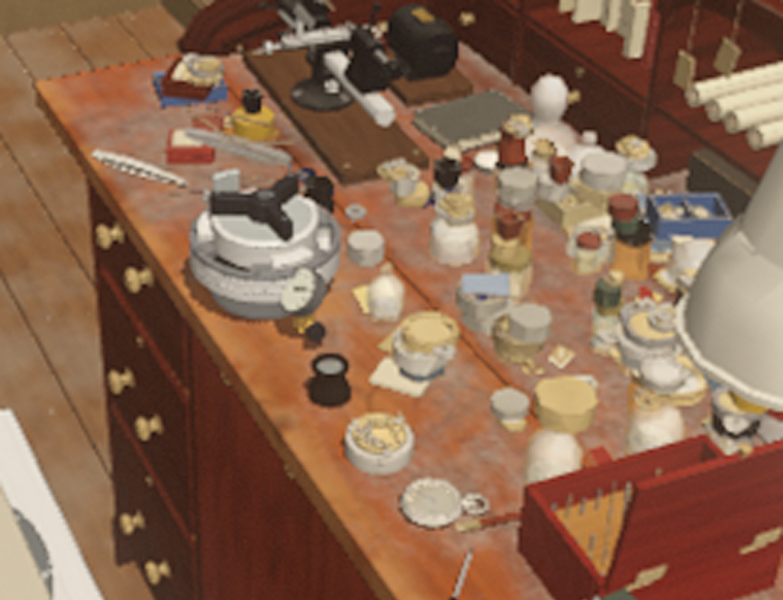

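View pics/top0z.png

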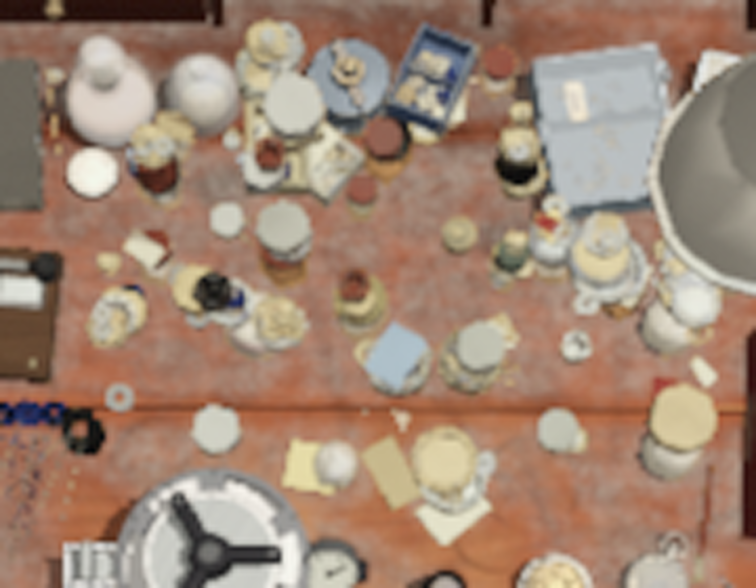

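```bash
cat >> h.py <<'E'
def T(s=None):
    s=s or monitor.read_state(); return np.array(s['ee_pos']),R.from_quat(s['eef_rot'])
def pts(c,fish=False):
    K=c['camera_matrix'];d=c['depth'];v,u=np.mgrid[:d.shape[0],:d.shape[1]]
    a=(u-K[0,2])/K[0,0];b=(v-K[1,2])/K[1,1]
    if fish:
        th=np.hypot(a,b);k=np.where(th>1e-9,np.tan(np.minimum(th,1.5))/np.maximum(th,1e-9),1);a=a*k;b=b*k
    p=np.stack([a*d,b*d,d],-1)
    return p@np.array(c['rotation']).T+c['xyz']
E
python3 - <<'E'
from h import *
c=np.load('pics/wrist0.npz'); p,q=T(); print('camrot in tool\n',np.round(q.as_matrix().T@c['rotation'],3),'pos',np.round(q.as_matrix().T@(c['xyz']-p),4))
c=np.load('pics/top0.npz'); P=pts(c)
near=np.hypot(P[...,0]-.392,P[...,1]-.217)<.13
for lo,hi in [(.085,.11),(.065,.082),(.05,.064)]:
    m=near&(P[...,2]>lo)&(P[...,2]<hi); print(lo,m.sum(),np.round(P[m].mean(0),4),np.round(P[m].min(0),4),np.round(P[m].max(0),4))
z=P[...,2]; m=near&(z>.03)
ys,xs=np.where(m); print(ys.min(),ys.max(),xs.min(),xs.max())
np.set_printoptions(linewidth=250)
print((z[ys.min():ys.max()+1,xs.min():xs.max()+1]*1000).astype(int))
E
```

```text
Traceback (most recent call last):
ValueError: matmul: Input operand 1 has a mismatch in its core dimension 0, with gufunc signature (n?,k),(k,m?)->(n?,m?) (size 4 is different from 3)
```

```bash
sed -i "s/np.array(c\['rotation'\]).T/R.from_quat(c['rotation']).as_matrix().T/" h.py
python3 - <<'E'
from h import *
c=np.load('pics/wrist0.npz'); p,q=T(); print('camrot in tool\n',np.round(q.as_matrix().T@R.from_quat(c['rotation']).as_matrix(),3),'pos',np.round(q.as_matrix().T@(c['xyz']-p),4))
c=np.load('pics/top0.npz'); P=pts(c)
near=np.hypot(P[...,0]-.392,P[...,1]-.217)<.13
for lo,hi in [(.085,.11),(.065,.082),(.05,.064)]:
    m=near&(P[...,2]>lo)&(P[...,2]<hi); print(lo,m.sum(),np.round(P[m].mean(0),4),np.round(P[m].min(0),4),np.round(P[m].max(0),4))
z=P[...,2]; m=near&(z>.03)
ys,xs=np.where(m); print(ys.min(),ys.max(),xs.min(),xs.max())
np.set_printoptions(linewidth=350)
print(P[ys.min(),xs.min()],P[ys.max(),xs.max()])
for row in (z[ys.min():ys.max()+1,xs.min():xs.max()+1]*1000).astype(int): print(' '.join('%3d'%v for v in row))
E
```

```text
camrot in tool
 [[ 0.    -0.969 -0.246]
 [ 1.     0.    -0.001]
 [ 0.001 -0.246  0.969]] pos [ 0.0669 -0.0006 -0.0926]
0.085 251 [0.3967 0.2231 0.097 ] [0.3553 0.1773 0.0851] [0.4391 0.255  0.1033]
0.065 716 [0.3957 0.2265 0.0758] [0.3423 0.1386 0.065 ] [0.454  0.3132 0.082 ]
0.05 633 [0.3961 0.2156 0.0584] [0.3322 0.1271 0.05  ] [0.4772 0.3244 0.0639]
165 218 194 264
[0.48748529 0.33198012 0.03416883] [0.33549624 0.12617044 0.00389786]
 34  31  33  33  31  30  28  31  16  11  11   3   2   1  -1   1   4   3  -1   3   1   0   4  -1   2   0   2   4  -1   3  -7   1  21  22  21  22  20  18  20  19  24  17   5  -1   0  -2   0   3  -1 1239   3   1  -2   5   0  11  15   4   1   2 1239   0  -2   1  35  32  33  -1 1239   0   4
  0  31  19  33  29  30  21  18  15   5   2   1   5   7   1   4   0   5   1   0   2   0   2   4   1   8   1   0   1   0   2  -2  -1  21  25  19  21  21  22  24  23  13  -1   4   1   3   4  -2  -3   3   0   2   3   4   1  14  15  11  12  17  11  13  33  38  36  34  29  35  34  -1   2
  0   5   8  15  13  12  13  10   6   6   3   2   1   4   1   3   3   0   1   2   3   0 
[... 13996 characters left out ...]
60  58  61  54  57  56  47  35   0   2   0   0   1   4   4   0   1   6  -2  -1   2   3   0   1   4   1   4   3   0   1   5   0  -1
 -1   2   0   4   4   2  -3   0   2   5   0   1   1   0 1239  -2   0   5 1239   4  -2   0  -1   0   5   2  -1   0   0   4  37  42  48  54  55  57  57  56  56  49  48  44  44  36   0   2   2   1   3   2   4  -1   0   3   2   0   5   1   4  -1   2   2  -2   2   3  -1   6   3   1   3   1
  1  -3   0   0  -1   3   1   2   0   1   1  -1   0   2   0   3   1   3   1   0   3   0   2   4  -3   1   4   1   0   0  -3   0   0   5   2  31  31  31   6   0   0   3   3   1   1  -1   6   3  -2   0   2   3   2   0   0   4   8   2   4   1   1   2   0   1   1   0   1   5   0  -3   3
```

```bash
cat >> h.py <<'E'
from scipy.optimize import differential_evolution, minimize
def model(X,Y,cx,cy,cyaw,lx,ly,lyaw,ldz=0.,bolt=0.):
    """height model of chamber + lid; ldz: lid drop (m)"""
    dx,dy=X-cx,Y-cy;rr=np.hypot(dx,dy);a=np.degrees(np.arctan2(dy,dx)-cyaw)
    z=np.zeros_like(X)
    z=np.where(rr<.066,.058,z)
    am=(a-90+60)%120-60
    z=np.where((np.abs(am)<22.5)&(rr<.060),.042,z)
    c,s=np.cos(cyaw),np.sin(cyaw);u=c*dx+s*dy;v=-s*dx+c*dy
    z=np.where((np.abs(u)<.013)&(np.abs(v-(.086-bolt))<.004),.074,z)
    dx,dy=X-lx,Y-ly;rr=np.hypot(dx,dy);a=np.degrees(np.arctan2(dy,dx)-lyaw);am=(a-90+60)%120-60
    L=np.zeros_like(X)-1
    L=np.where((np.abs(am)<19)&(rr<.0585),.065,L)
    L=np.where(rr<.046,.076,L)
    t=np.radians(am);L=np.where((rr<.014)|((np.abs(rr*np.sin(t))<.006)&(rr*np.cos(t)<.048)&(rr*np.cos(t)>0)),.096,L)
    return np.maximum(z,L-ldz)
def fit(P,x0,ldz=0.,bolt=0.,fixed=None,sh=0.0,seed=0):
    m=(np.hypot(P[...,0]-x0[0],P[...,1]-x0[1])<.066)|((np.hypot(P[...,0]-x0[0],P[...,1]-x0[1]-.086)<.02))
    m&=(P[...,2]>.015)&(P[...,2]<.12);Q=P[m]
    f=lambda p:np.minimum(np.abs(model(Q[:,0],Q[:,1],*p,ldz=ldz,bolt=bolt)+sh-Q[:,2]),.010).mean()
    w=np.array([.008,.008,.15,.008,.008,1.05]);x0=np.array(x0)
    if fixed is not None:
        g=lambda q:f(np.r_[fixed,q]); b=list(zip((x0-w)[3:],(x0+w)[3:]))
        o=differential_evolution(g,b,seed=seed,maxiter=150,tol=1e-7); return np.r_[fixed,o.x],o.fun
    o=differential_evolution(f,list(zip(x0-w,x0+w)),seed=seed,maxiter=250,tol=1e-7); return o.x,o.fun
E
python3 - <<'E'
from h import *
c=np.load('pics/top0.npz'); P=pts(c)
for sh in (0,.0015):
  p,e=fit(P,[.3955,.2195,0,.3955,.2195,np.pi/3],sh=sh); print(np.round(p[[0,1,3,4]],4),np.degrees(p[[2,5]]),e)
c=np.load('pics/scene0.npz'); P=pts(c)
p,e=fit(P,[.3955,.2195,0,.3955,.2195,np.pi/3]); print(np.round(p[[0,1,3,4]],4),np.degrees(p[[2,5]]),e)
E
```

```text
[0.3978 0.2239 0.398  0.2243] [ 0.91974459 60.30161875] 0.003352923424669718
[0.3977 0.2239 0.398  0.2243] [ 0.946299   60.30466934] 0.0030000219284185064
[0.3954 0.2164 0.4023 0.2241] [ 3.07135864 60.9064047 ] 0.005573662705235756
```

```bash
cat >> h.py <<'E'
def plan(pos,psi,roll=0):
    """row (tool units) from measured pose to TCP pos with tool y at world angle psi (deg), z down"""
    p,q=T(); y=np.array([np.cos(np.radians(psi)),np.sin(np.radians(psi)),0]);z=np.array([0,0,-1.]);x=np.cross(y,z)
    Q=R.from_matrix(np.stack([x,y,z],1)); d=q.inv().apply(np.array(pos)-p); rv=(q.inv()*Q).as_rotvec()/(2*np.pi)
    print('x %.4f y %.4f z %.4f | rx %.5f ry %.5f rz %.5f'%(*d,*rv))
def psi():
    p,q=T();y=q.as_matrix()[:,1];return np.degrees(np.arctan2(y[1],y[0]))
E
python3 - <<'E'
from h import *
c=np.load('pics/top0.npz'); P=pts(c)
for h in (.12,.15,.2):
  m=(P[...,2]>h)&(P[...,2]<.6)&(P[...,0]<.62)&(P[...,0]>.15)&(P[...,1]>-.1); Q=P[m]
  g=np.unique(np.round(Q[:,:2]/.02).astype(int),axis=0)*.02; print(h,len(g),g[:60].round(2).tolist())
print(psi()); plan([.458,.19,.29],60)
E
```

```text
0.12 67 [[0.16, 0.5], [0.16, 0.52], [0.16, 0.54], [0.16, 0.56], [0.18, 0.48], [0.18, 0.5], [0.18, 0.52], [0.18, 0.54], [0.18, 0.56], [0.18, 0.58], [0.18, 0.6], [0.18, 0.62], [0.2, 0.5], [0.2, 0.52], [0.2, 0.54], [0.2, 0.56], [0.2, 0.58], [0.2, 0.6], [0.2, 0.62], [0.2, 0.64], [0.2, 0.66], [0.2, 0.68], [0.22, 0.64], [0.22, 0.66], [0.22, 0.68], [0.22, 0.7], [0.54, 0.48], [0.56, 0.34], [0.56, 0.46], [0.56, 0.48], [0.56, 0.5], [0.56, 0.58], [0.58, -0.1], [0.58, 0.32], [0.58, 0.34], [0.58, 0.36], [0.58, 0.38], [0.58, 0.4], [0.58, 0.42], [0.58, 0.44], [0.58, 0.48], [0.58, 0.5], [0.58, 0.52], [0.58, 0.54], [0.58, 0.56], [0.58, 0.58], [0.58, 0.6], [0.6, -0.1], [0.6, -0.08], [0.6, 0.32], [0.6, 0.36], [0.6, 0.38], [0.6, 0.4], [0.6, 0.42], [0.6, 0.44], [0.6, 0.48], [0.6, 0.5], [0.6, 0.52], [0.6, 0.54], [0.6, 0.56]]
0.15 39 [[0.16, 0.5], [0.16, 0.52], [0.16, 0.54], [0.16, 0.56], [0.18, 0.48], [0.18, 0.5], [0.18, 0.52], [0.18, 0.54], [0.18, 0.56], [0.18, 0.58], [0.18, 0.6], [0.18, 0.62], [0.2, 0.5], [0.2, 0.52], [0.2, 0.54], [0.2, 0.56], [0.2, 0.58], [0.2, 0.6], [0.2, 0.62], [0.2, 0.64], [0.2, 0.66], [0.2, 0.68], [0.22, 0.64], [0.22, 0.66], [0.22, 0.68], [0.22, 0.7], [0.58, 0.38], [0.58, 0.56], [0.58, 0.58], [0.6, -0.1], [0.6, -0.08], [0.6, 0.38], [0.6, 0.56], [0.6, 0.58], [0.6, 0.6], [0.62, -0.1], [0.62, -0.08], [0.62, 0.56], [0.62, 0.58]]
0.2 27 [[0.16, 0.5], [0.16, 0.52], [0.16, 0.54], [0.16, 0.56], [0.18, 0.48], [0.18, 0.5], [0.18, 0.52], [0.18, 0.54], [0.18, 0.56], [0.18, 0.58], [0.18, 0.6], [0.18, 0.62], [0.2, 0.5], [0.2, 0.52], [0.2, 0.54], [0.2, 0.56], [0.2, 0.58], [0.2, 0.6], [0.2, 0.62], [0.2, 0.64], [0.2, 0.66], [0.2, 0.68], [0.22, 0.64], [0.22, 0.66], [0.22, 0.68], [0.22, 0.7], [0.62, -0.1]]
74.88585083136087
x -0.3926 y -0.3222 z 0.0023 | rx 0.00002 ry -0.00000 rz 0.04135
```

{"name": "drive_tool", "arguments": {
  "plan": [
    {"x": -0.05,"y": -0.04,"z": 0,"rz": 0.01},
    {"x": -0.1,"y": -0.08,"rz": 0.02},
    {"x": -0.15,"y": -0.12,"rz": 0.03},
    {"x": -0.2,"y": -0.16,"rz": 0.041},
    {"x": -0.25,"y": -0.2,"rz": 0.041},
    {"x": -0.3,"y": -0.24,"rz": 0.041},
    {"x": -0.35,"y": -0.285,"rz": 0.041},
    {"x": -0.38,"y": -0.31,"z": 0.002,"rz": 0.041},
    {"x": -0.393,"y": -0.322,"z": 0.002,"rz": 0.041},
    {"x": -0.393,"y": -0.322,"z": 0.002,"rz": 0.041},
    {"x": -0.393,"y": -0.322,"z": 0.002,"rz": 0.041,"fingers": 0.3},
    {"x": -0.393,"y": -0.322,"z": 0.002,"rz": 0.041,"fingers": 0.3}
  ]
}}

```text
validation failed for argument at $.pl...
```

```bash
python3 - <<'E'
from h import *
c=snap('wrist','wrist1.png'); np.savez('pics/wrist1.npz',**c); P=pts(c,True)
s=monitor.read_state(); print(s['time'],s['ee_pos'],psi(),s['joint_positions'],s['width'],s['ft_force'])
p,e=fit(P,[.3978,.2239,0.016,.398,.2243,np.pi/3]); print(np.round(p[[0,1,3,4]],4),np.degrees(p[[2,5]]),e)
E
```

```text
1.7 [0.16296518 0.60339268 0.29227741] 74.88647312245465 [-1.32959569  0.33219233 -0.06470362  1.46010612  0.02163934  1.34990566
 -0.08849558] 0.08721597636009804 [0.66976084 0.48353317 0.32390999]
[0.3989 0.2277 0.3986 0.2303] [  3.36131341 117.38263614] nanh.py:34: RuntimeWarning: Mean of empty slice.
  f=lambda p:np.minimum(np.abs(model(Q[:,0],Q[:,1],*p,ldz=ldz,bolt=bolt)+sh-Q[:,2]),.010).mean()
  ret = ret.dtype.type(ret / rcount)
```

View pics/wrist1.png

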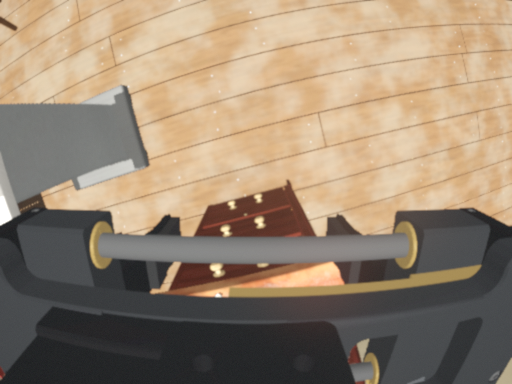

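{"name": "drive_tool", "arguments": {
  "plan": [
    {"rx": 0,"ry": 0,"rz": 0.01,"x": -0.05,"y": -0.04,"z": 0,"fingers": 1},
    {"rx": 0,"ry": 0,"rz": 0.02,"x": -0.1,"y": -0.08,"z": 0,"fingers": 1},
    {"rx": 0,"ry": 0,"rz": 0.03,"x": -0.15,"y": -0.12,"z": 0,"fingers": 1},
    {"rx": 0,"ry": 0,"rz": 0.041,"x": -0.2,"y": -0.16,"z": 0,"fingers": 1},
    {"rx": 0,"ry": 0,"rz": 0.041,"x": -0.25,"y": -0.2,"z": 0,"fingers": 1},
    {"rx": 0,"ry": 0,"rz": 0.041,"x": -0.3,"y": -0.24,"z": 0,"fingers": 1},
    {"rx": 0,"ry": 0,"rz": 0.041,"x": -0.35,"y": -0.285,"z": 0,"fingers": 1},
    {"rx": 0,"ry": 0,"rz": 0.041,"x": -0.38,"y": -0.31,"z": 0.002,"fingers": 1},
    {"rx": 0,"ry": 0,"rz": 0.041,"x": -0.393,"y": -0.322,"z": 0.002,"fingers": 1},
    {"rx": 0,"ry": 0,"rz": 0.041,"x": -0.393,"y": -0.322,"z": 0.002,"fingers": 1},
    {"rx": 0,"ry": 0,"rz": 0.041,"x": -0.393,"y": -0.322,"z": 0.002,"fingers": 1},
    {"rx": 0,"ry": 0,"rz": 0.041,"x": -0.393,"y": -0.322,"z": 0.002,"fingers": 1}
  ]
}}

```text
time: 3.2
ee_pos: [0.4578, 0.1913, 0.2902]
eef_rot: [0.257, 0.966, 0.0, -0.0]
ft_force: [0.2, -0.4, -0.6]
width: 0.0871
```

```bash
python3 - <<'E'
from h import *
c=snap('wrist','wrist2.png'); np.savez('pics/wrist2.npz',**c); P=pts(c,True)
s=monitor.read_state(); print(s['time'],s['ee_pos'],psi(),s['joint_positions'],s['width'],s['ft_force'])
p,e=fit(P,[.3978,.2239,0.016,.398,.2243,np.pi/3]); print(np.round(p[[0,1,3,4]],4),np.degrees(p[[2,5]]),e)
E
```

```text
3.25 [0.45788429 0.19108893 0.29024993] 60.23298699315949 [-0.81084046  0.03804609  0.33404201  1.81257668 -0.01317252  1.29308979
  0.57785274] 0.0865717446170855 [ 0.78735034  0.0709328  -0.28469693]
[0.4006 0.2218 0.4007 0.2218] [ 0.42258117 60.58232156] 0.0014557005826366194
```

View pics/wrist2.png

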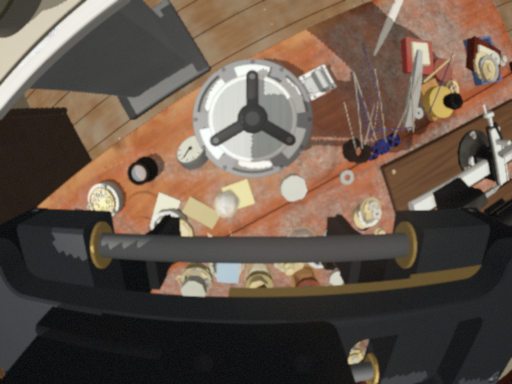

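```bash
python3 - <<'E'
from h import *
plan([.3686,.2397,.185],60.6); plan([.3686,.2397,.152],60.6)
E
```

```text
x 0.1016 y -0.0021 z 0.1053 | rx 0.00002 ry -0.00003 rz -0.00102
x 0.1016 y -0.0021 z 0.1383 | rx 0.00002 ry -0.00003 rz -0.00102
```

{"name": "drive_tool", "arguments": {
  "plan": [
    {"rx": 0,"ry": 0,"rz": 0,"x": 0.04,"y": -0.001,"z": 0,"fingers": 0.28},
    {"rx": 0,"ry": 0,"rz": 0,"x": 0.08,"y": -0.002,"z": 0.03,"fingers": 0.28},
    {"rx": 0,"ry": 0,"rz": -0.001,"x": 0.102,"y": -0.002,"z": 0.07,"fingers": 0.28},
    {"rx": 0,"ry": 0,"rz": -0.001,"x": 0.102,"y": -0.002,"z": 0.1,"fingers": 0.28},
    {"rx": 0,"ry": 0,"rz": -0.001,"x": 0.102,"y": -0.002,"z": 0.105,"fingers": 0.28},
    {"rx": 0,"ry": 0,"rz": -0.001,"x": 0.102,"y": -0.002,"z": 0.105,"fingers": 0.28},
    {"rx": 0,"ry": 0,"rz": -0.001,"x": 0.102,"y": -0.002,"z": 0.105,"fingers": 0.28}
  ]
}}

```text
time: 4.12
ee_pos: [0.3697, 0.2395, 0.1865]
eef_rot: [0.255, 0.967, 0.001, 0.001]
ft_force: [0.4, -0.3, 0.0]
width: 0.0279
```

```bash
python3 - <<'E'
from h import *
s=monitor.read_state(); print(s['time'],s['ee_pos'],psi(),s['joint_positions'],s['width'],s['ft_force'])
plan([.3686,.2397,.185],60.6); plan([.3686,.2397,.152],60.6)
for n in ('wrist','scene'):
    c=snap(n,n+'3.png'); np.savez(f'pics/{n}3.npz',**c)
im=cv2.imread('pics/scene3.png'); cv2.imwrite('pics/scene3z.png',cv2.resize(im[110:240,180:310],None,fx=4.5,fy=4.5,interpolation=cv2.INTER_CUBIC))
E
```

```text
4.125 [0.36965586 0.2395236  0.18648272] 60.4655943629877 [-0.90614803  0.01016312  0.22994025  2.06845357 -0.0028786   1.06124265
  0.38050324] 0.027898033955976783 [ 0.38880451 -0.25818031  0.0308729 ]
x 0.0010 y -0.0004 z 0.0015 | rx 0.00031 ry 0.00009 rz -0.00037
x 0.0010 y -0.0004 z 0.0345 | rx 0.00031 ry 0.00009 rz -0.00037
```

View pics/wrist3.png

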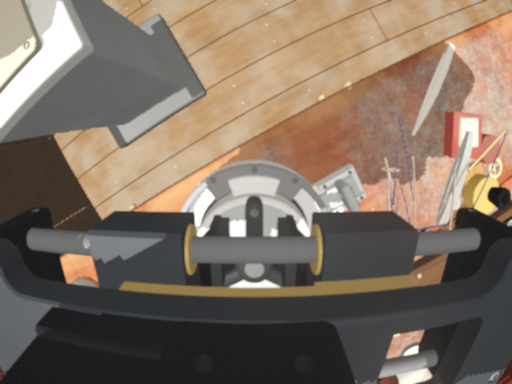

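View pics/scene3z.png

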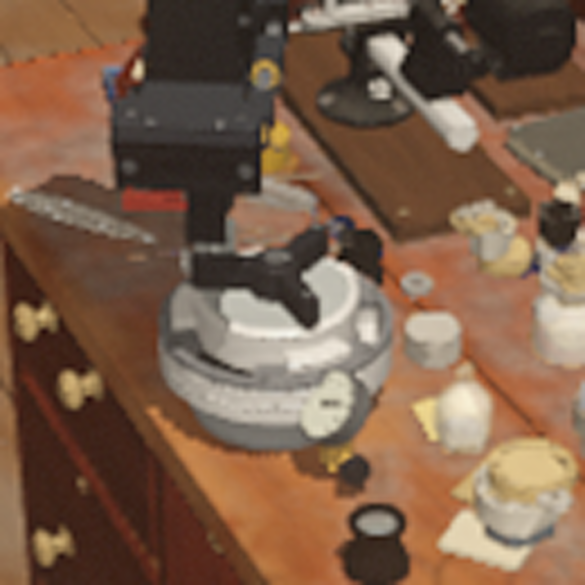

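{"name": "drive_tool", "arguments": {
  "plan": [
    {"rx": 0,"ry": 0,"rz": 0,"x": 0.001,"y": 0,"z": 0.01,"fingers": 0.28},
    {"rx": 0,"ry": 0,"rz": 0,"x": 0.001,"y": 0,"z": 0.02,"fingers": 0.28},
    {"rx": 0,"ry": 0,"rz": 0,"x": 0.001,"y": 0,"z": 0.028,"fingers": 0.28},
    {"rx": 0,"ry": 0,"rz": 0,"x": 0.001,"y": 0,"z": 0.034,"fingers": 0.28},
    {"rx": 0,"ry": 0,"rz": 0,"x": 0.001,"y": 0,"z": 0.034,"fingers": 0.28},
    {"rx": 0,"ry": 0,"rz": 0,"x": 0.001,"y": 0,"z": 0.034,"fingers": 0.28}
  ]
}}

```text
time: 4.97
ee_pos: [0.3682, 0.2397, 0.1514]
eef_rot: [0.255, 0.967, 0.0, 0.0]
ft_force: [0.1, -0.4, 0.2]
width: 0.0243
```

```bash
cat >> h.py <<'E'
L=np.array([.400,.222])
def st():
    s=monitor.read_state(); print('t',s['time'],'pos',np.round(s['ee_pos'],4),'psi %.2f'%psi(),'w %.4f'%s['width'],'F',np.round(s['ft_force'],2),'M',np.round(s['torque'],3),'j',np.round(s['joint_positions'],2))
    d=np.array(s['ee_pos'])[:2]-L; print('rad %.4f ang %.2f'%(np.hypot(*d),np.degrees(np.arctan2(d[1],d[0]))))
def arc(steps,z,rad=.036,da=0,ang0=None):
    """rows for fingers going round L to arm angles in steps (deg world); from the measured pose"""
    for a in steps:
        t=np.radians(a); print(a,end=': '); plan([L[0]+rad*np.cos(t),L[1]+rad*np.sin(t),z],a-90)
E
python3 - <<'E'
from h import *
st(); arc([150.6,145,140,135,130,125,120,115,110,105],.152)
c=snap('wrist','wrist4.png')
E
```

```text
t 4.975 pos [0.3682 0.2397 0.1514] psi 60.48 w 0.0243 F [ 0.06 -0.43  0.21] M [-0.033  0.008 -0.049] j [-0.9   0.06  0.23  2.11 -0.02  0.98  0.39]
rad 0.0364 ang 150.85
150.6: x -0.0004 y 0.0002 z -0.0006 | rx 0.00006 ry 0.00001 rz -0.00033
145: x -0.0005 y 0.0037 z -0.0006 | rx 0.00006 ry 0.00001 rz 0.01522
140: x -0.0010 y 0.0068 z -0.0006 | rx 0.00006 ry 0.00001 rz 0.02911
135: x -0.0017 y 0.0098 z -0.0006 | rx 0.00006 ry 0.00001 rz 0.04300
130: x -0.0026 y 0.0128 z -0.0006 | rx 0.00006 ry 0.00000 rz 0.05689
125: x -0.0039 y 0.0157 z -0.0006 | rx 0.00006 ry 0.00000 rz 0.07078
120: x -0.0053 y 0.0185 z -0.0006 | rx 0.00006 ry -0.00000 rz 0.08467
115: x -0.0071 y 0.0211 z -0.0006 | rx 0.00006 ry -0.00001 rz 0.09856
110: x -0.0090 y 0.0236 z -0.0006 | rx 0.00006 ry -0.00001 rz 0.11245
105: x -0.0111 y 0.0259 z -0.0006 | rx 0.00006 ry -0.00001 rz 0.12634
```

View pics/wrist4.png

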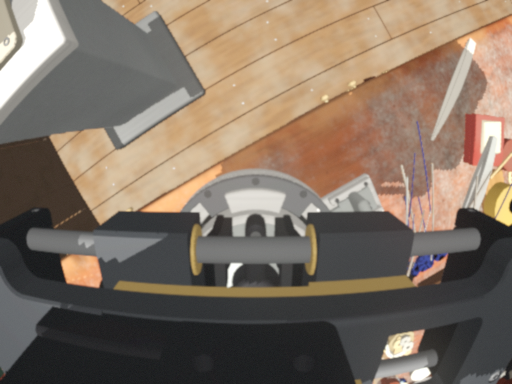

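{"name": "drive_tool", "arguments": {
  "plan": [
    {"rx": 0,"ry": 0,"rz": 0,"x": 0,"y": 0,"z": 0,"fingers": 0.2},
    {"rx": 0,"ry": 0,"rz": 0.0152,"x": -0.0005,"y": 0.0037,"z": -0.0006,"fingers": 0.2},
    {"rx": 0,"ry": 0,"rz": 0.0291,"x": -0.001,"y": 0.0068,"z": -0.0006,"fingers": 0.2},
    {"rx": 0,"ry": 0,"rz": 0.043,"x": -0.0017,"y": 0.0098,"z": -0.0006,"fingers": 0.2},
    {"rx": 0,"ry": 0,"rz": 0.0569,"x": -0.0026,"y": 0.0128,"z": -0.0006,"fingers": 0.2},
    {"rx": 0,"ry": 0,"rz": 0.0708,"x": -0.0039,"y": 0.0157,"z": -0.0006,"fingers": 0.2},
    {"rx": 0,"ry": 0,"rz": 0.0847,"x": -0.0053,"y": 0.0185,"z": -0.0006,"fingers": 0.2},
    {"rx": 0,"ry": 0,"rz": 0.0986,"x": -0.0071,"y": 0.0211,"z": -0.0006,"fingers": 0.2},
    {"rx": 0,"ry": 0,"rz": 0.1125,"x": -0.009,"y": 0.0236,"z": -0.0006,"fingers": 0.2},
    {"rx": 0,"ry": 0,"rz": 0.1263,"x": -0.0111,"y": 0.0259,"z": -0.0006,"fingers": 0.2},
    {"rx": 0,"ry": 0,"rz": 0.1263,"x": -0.0111,"y": 0.0259,"z": -0.0006,"fingers": 0.2}
  ]
}}

```text
time: 6.4
ee_pos: [0.3904, 0.2569, 0.1519]
eef_rot: [0.608, 0.794, 0.0, -0.0]
ft_force: [-1.2, 0.8, 1.0]
width: 0.0174
```

```bash
python3 - <<'E'
from h import *
st(); arc([105,103,101,99,97,95,93,91,89,87],.152)
for n in ('wrist','top','scene'):
    c=snap(n,n+'5.png'); np.savez(f'pics/{n}5.npz',**c)
    P=pts(c,n=='wrist'); 
    if n!='scene':
        F=[.3978,.2239,.016] if n=='top' else [.4006,.2218,.0074]
        P[...,2][(P[...,2]>.1)]=-1
        print(n,[np.round(np.r_[q[3:5]*1e3,np.degrees(q[5])],1).tolist()+[round(e,5)] for q,e in [fit(P,F+F[:2]+[np.radians(15)],fixed=F)]])
E
```

```text
t 6.4 pos [0.3904 0.2569 0.1519] psi 15.06 w 0.0174 F [-1.16  0.77  1.  ] M [-0.057  0.217 -0.003] j [-0.94  0.12  0.27  2.04 -0.04  0.99 -0.38]
rad 0.0361 ang 105.39
105: x -0.0001 y 0.0002 z -0.0001 | rx -0.00002 ry -0.00003 rz 0.00016
103: x -0.0002 y 0.0015 z -0.0001 | rx -0.00002 ry -0.00003 rz 0.00571
101: x -0.0002 y 0.0028 z -0.0001 | rx -0.00002 ry -0.00003 rz 0.01127
99: x -0.0003 y 0.0040 z -0.0001 | rx -0.00002 ry -0.00003 rz 0.01683
97: x -0.0005 y 0.0053 z -0.0001 | rx -0.00002 ry -0.00003 rz 0.02238
95: x -0.0007 y 0.0065 z -0.0001 | rx -0.00002 ry -0.00003 rz 0.02794
93: x -0.0009 y 0.0077 z -0.0001 | rx -0.00002 ry -0.00002 rz 0.03349
91: x -0.0012 y 0.0090 z -0.0001 | rx -0.00002 ry -0.00002 rz 0.03905
89: x -0.0016 y 0.0102 z -0.0001 | rx -0.00002 ry -0.00002 rz 0.04460
87: x -0.0019 y 0.0114 z -0.0001 | rx -0.00002 ry -0.00002 rz 0.05016
wrist [[402.9, 222.7, 23.7, np.float64(0.00431)]]
top [[405.6, 230.3, 34.5, np.float64(0.00239)]]
```

View pics/wrist5.png

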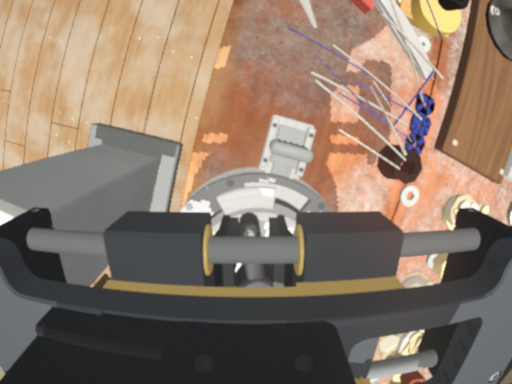

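{"name": "drive_tool", "arguments": {
  "plan": [
    {"rx": 0,"ry": 0,"rz": 0.0057,"x": -0.0002,"y": 0.0015,"z": 0,"fingers": 0.2},
    {"rx": 0,"ry": 0,"rz": 0.0113,"x": -0.0002,"y": 0.0028,"z": 0,"fingers": 0.2},
    {"rx": 0,"ry": 0,"rz": 0.0168,"x": -0.0003,"y": 0.004,"z": 0,"fingers": 0.2},
    {"rx": 0,"ry": 0,"rz": 0.0224,"x": -0.0005,"y": 0.0053,"z": 0,"fingers": 0.2},
    {"rx": 0,"ry": 0,"rz": 0.0279,"x": -0.0007,"y": 0.0065,"z": 0,"fingers": 0.2},
    {"rx": 0,"ry": 0,"rz": 0.0307,"x": -0.0008,"y": 0.0071,"z": 0,"fingers": 0.2},
    {"rx": 0,"ry": 0,"rz": 0.0335,"x": -0.0009,"y": 0.0077,"z": 0,"fingers": 0.2},
    {"rx": 0,"ry": 0,"rz": 0.0363,"x": -0.0011,"y": 0.0084,"z": 0,"fingers": 0.2},
    {"rx": 0,"ry": 0,"rz": 0.039,"x": -0.0012,"y": 0.009,"z": 0,"fingers": 0.2}
  ]
}}

```text
time: 7.68
ee_pos: [0.3996, 0.2579, 0.1518]
eef_rot: [0.701, 0.713, 0.0, 0.0]
ft_force: [-2.8, 0.6, 0.4]
width: 0.0172
```

```bash
cat >> h.py <<'E'
def lidz(tag):
    """deck height from scene/top/wrist depth over the lid"""
    for n in ('scene','top','wrist'):
        c=snap(n,n+tag+'.png'); np.savez(f'pics/{n}{tag}.npz',**c); P=pts(c,n=='wrist')
        m=(np.hypot(P[...,0]-L[0],P[...,1]-L[1])<.042)&(P[...,2]<.11)
        h=np.histogram(P[m][:,2],np.arange(.05,.111,.004))[0]; print(n,m.sum(),h.tolist())
E
python3 - <<'E'
from h import *
st(); arc([91,90,89,88,87,86,85,84,83,82],.152); lidz('6')
E
```

```text
t 7.675 pos [0.3996 0.2579 0.1518] psi 0.91 w 0.0172 F [-2.81  0.6   0.4 ] M [0.085 0.582 0.013] j [-0.95  0.14  0.3   2.02 -0.05  0.99 -0.61]
rad 0.0359 ang 90.66
91: x 0.0001 y -0.0002 z -0.0002 | rx 0.00001 ry -0.00001 rz -0.00024
90: x 0.0001 y 0.0004 z -0.0002 | rx 0.00001 ry -0.00001 rz 0.00254
89: x 0.0001 y 0.0010 z -0.0002 | rx 0.00001 ry -0.00001 rz 0.00532
88: x 0.0001 y 0.0017 z -0.0002 | rx 0.00001 ry -0.00001 rz 0.00809
87: x 0.0001 y 0.0023 z -0.0002 | rx 0.00001 ry -0.00001 rz 0.01087
86: x 0.0000 y 0.0029 z -0.0002 | rx 0.00001 ry -0.00001 rz 0.01365
85: x -0.0000 y 0.0036 z -0.0002 | rx 0.00001 ry -0.00001 rz 0.01643
84: x -0.0001 y 0.0042 z -0.0002 | rx 0.00001 ry -0.00001 rz 0.01920
83: x -0.0002 y 0.0048 z -0.0002 | rx 0.00001 ry -0.00001 rz 0.02198
82: x -0.0003 y 0.0054 z -0.0002 | rx 0.00001 ry -0.00001 rz 0.02476
scene 849 [0, 2, 1, 5, 6, 80, 152, 37, 42, 49, 90, 94, 13, 17, 14]
top 0 [0, 0, 0, 0, 0, 0, 0, 0, 0, 0, 0, 0, 0, 0, 0]
wrist 1244 [0, 0, 0, 0, 0, 0, 205, 57, 63, 67, 85, 702, 15, 0, 14]
```

{"name": "drive_tool", "arguments": {
  "plan": [
    {"rx": 0,"ry": 0,"rz": 0.0025,"x": 0.0001,"y": 0.0005,"z": 0,"fingers": 0.2},
    {"rx": 0,"ry": 0,"rz": 0.0053,"x": 0.0001,"y": 0.0011,"z": 0,"fingers": 0.2},
    {"rx": 0,"ry": 0,"rz": 0.0081,"x": 0.0001,"y": 0.0018,"z": 0,"fingers": 0.2},
    {"rx": 0,"ry": 0,"rz": 0.0081,"x": 0.0001,"y": 0.0018,"z": 0,"fingers": 0.2}
  ]
}}

```text
time: 8.32
ee_pos: [0.4017, 0.2579, 0.1519]
eef_rot: [0.719, 0.695, 0.0, 0.0]
ft_force: [0.3, -0.2, -0.2]
width: 0.0174
```

```bash
python3 - <<'E'
from h import *
st();lidz('7')
E
```

```text
t 8.325 pos [0.4017 0.2579 0.1519] psi -1.97 w 0.0174 F [ 0.27 -0.21 -0.19] M [-0.114  0.069 -0.012] j [-0.95  0.14  0.3   2.02 -0.05  0.99 -0.66]
rad 0.0360 ang 87.22
scene 828 [0, 67, 158, 36, 35, 42, 78, 80, 21, 13, 15, 14, 15, 14, 16]
top 0 [0, 0, 0, 0, 0, 0, 0, 0, 0, 0, 0, 0, 0, 0, 0]
wrist 1686 [0, 0, 476, 5, 2, 2, 45, 917, 204, 19, 0, 0, 6, 0, 10]
```

```bash
python3 - <<'E'
from h import *
c=np.load('pics/wrist7.npz'); P=pts(c,True)
d=P[...,:2]-L; rr=np.hypot(d[...,0],d[...,1]); a=np.degrees(np.arctan2(d[...,1],d[...,0]))
m=(P[...,2]>.074)&(P[...,2]<.086)&(rr>.018)&(rr<.047)&(np.abs(a-90)<25)
for lo in np.arange(.018,.048,.006):
    k=m&(rr>=lo)&(rr<lo+.006); x=d[k][:,0]*1e3
    if k.sum()>5: print(lo,k.sum(),np.percentile(x,[2,50,98]).round(1))
st(); arc([91],.136); arc([91],.152)
E
```

```text
0.030000000000000002 131 [-5.9  0.2  5.3]
0.036000000000000004 186 [-6.3 -0.5  5.2]
0.04200000000000001 204 [-9.7 -0.6 13.3]
t 8.475 pos [0.4017 0.258  0.152 ] psi -1.94 w 0.0174 F [0.06 0.41 0.4 ] M [-0.015  0.081  0.019] j [-0.95  0.14  0.3   2.02 -0.05  0.99 -0.66]
rad 0.0360 ang 87.36
91: x -0.0001 y -0.0023 z 0.0160 | rx 0.00011 ry -0.00005 rz -0.00817
91: x -0.0001 y -0.0023 z 0.0000 | rx 0.00011 ry -0.00005 rz -0.00817
```

View pics/wrist7.png

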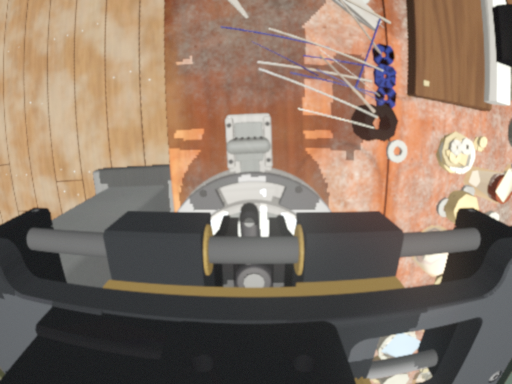

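{"name": "drive_tool", "arguments": {
  "plan": [
    {"rx": 0,"ry": 0,"rz": -0.004,"x": 0,"y": -0.0012,"z": 0,"fingers": 0.28},
    {"rx": 0,"ry": 0,"rz": -0.008,"x": 0,"y": -0.0023,"z": 0,"fingers": 0.28},
    {"rx": 0,"ry": 0,"rz": -0.008,"x": 0,"y": -0.0023,"z": 0.005,"fingers": 0.28},
    {"rx": 0,"ry": 0,"rz": -0.008,"x": 0,"y": -0.0023,"z": 0.01,"fingers": 0.28},
    {"rx": 0,"ry": 0,"rz": -0.008,"x": 0,"y": -0.0023,"z": 0.015,"fingers": 0.28},
    {"rx": 0,"ry": 0,"rz": -0.008,"x": 0,"y": -0.0023,"z": 0.015,"fingers": 0.2},
    {"rx": 0,"ry": 0,"rz": -0.008,"x": 0,"y": -0.0023,"z": 0.015,"fingers": 0.2}
  ]
}}

```text
time: 9.35
ee_pos: [0.3991, 0.2581, 0.1369]
eef_rot: [0.701, 0.713, 0.0, -0.0]
ft_force: [0.8, 0.1, 0.9]
width: 0.0186
```

```bash
python3 - <<'E'
from h import *
st(); arc([91,87,83,79,75,71,67,63,60,57,54],.137)
E
```

```text
t 9.35 pos [0.3991 0.2581 0.1369] psi 0.94 w 0.0186 F [0.78 0.15 0.85] M [-0.126  0.054 -0.023] j [-0.94  0.16  0.29  2.04 -0.06  0.95 -0.6 ]
rad 0.0361 ang 91.48
91: x -0.0001 y 0.0003 z -0.0001 | rx 0.00001 ry -0.00001 rz -0.00017
87: x -0.0002 y 0.0028 z -0.0001 | rx 0.00001 ry -0.00001 rz 0.01095
83: x -0.0005 y 0.0053 z -0.0001 | rx 0.00001 ry -0.00001 rz 0.02206
79: x -0.0009 y 0.0078 z -0.0001 | rx 0.00001 ry -0.00001 rz 0.03317
75: x -0.0015 y 0.0102 z -0.0001 | rx 0.00001 ry -0.00002 rz 0.04428
71: x -0.0023 y 0.0126 z -0.0001 | rx 0.00001 ry -0.00002 rz 0.05539
67: x -0.0032 y 0.0149 z -0.0001 | rx 0.00001 ry -0.00002 rz 0.06650
63: x -0.0043 y 0.0172 z -0.0001 | rx 0.00001 ry -0.00002 rz 0.07761
60: x -0.0053 y 0.0188 z -0.0001 | rx 0.00001 ry -0.00002 rz 0.08595
57: x -0.0063 y 0.0204 z -0.0001 | rx 0.00001 ry -0.00002 rz 0.09428
54: x -0.0074 y 0.0220 z -0.0001 | rx 0.00000 ry -0.00002 rz 0.10261
```

{"name": "drive_tool", "arguments": {
  "plan": [
    {"rx": 0,"ry": 0,"rz": 0.011,"x": -0.0002,"y": 0.0028,"z": 0,"fingers": 0.2},
    {"rx": 0,"ry": 0,"rz": 0.0221,"x": -0.0005,"y": 0.0053,"z": 0,"fingers": 0.2},
    {"rx": 0,"ry": 0,"rz": 0.0332,"x": -0.0009,"y": 0.0078,"z": 0,"fingers": 0.2},
    {"rx": 0,"ry": 0,"rz": 0.0443,"x": -0.0015,"y": 0.0102,"z": 0,"fingers": 0.2},
    {"rx": 0,"ry": 0,"rz": 0.0554,"x": -0.0023,"y": 0.0126,"z": 0,"fingers": 0.2},
    {"rx": 0,"ry": 0,"rz": 0.0665,"x": -0.0032,"y": 0.0149,"z": 0,"fingers": 0.2}
  ]
}}

```text
time: 10.1
ee_pos: [0.4136, 0.2554, 0.137]
eef_rot: [0.834, 0.551, -0.0, -0.0]
ft_force: [-2.6, 1.0, 0.9]
width: 0.0175
```

```bash
python3 - <<'E'
from h import *
st(); lidz('8'); arc([67,64,61,58,55,52,50,49,48,47,46,45,44,43,42,41,40],.137)
E
```

```text
t 10.1 pos [0.4136 0.2554 0.137 ] psi -23.10 w 0.0175 F [-2.62  1.    0.93] M [0.103 0.553 0.073] j [-0.96  0.18  0.34  2.01 -0.08  0.96 -0.98]
rad 0.0361 ang 67.81
scene 839 [0, 66, 140, 38, 48, 44, 94, 87, 13, 16, 8, 12, 13, 14, 15]
top 0 [0, 0, 0, 0, 0, 0, 0, 0, 0, 0, 0, 0, 0, 0, 0]
wrist 1244 [0, 0, 186, 39, 54, 63, 85, 736, 33, 0, 11, 3, 0, 22, 12]
67: x -0.0001 y 0.0002 z 0.0000 | rx 0.00000 ry -0.00007 rz 0.00019
64: x -0.0002 y 0.0020 z 0.0000 | rx -0.00000 ry -0.00007 rz 0.00852
61: x -0.0003 y 0.0039 z 0.0000 | rx -0.00000 ry -0.00007 rz 0.01686
58: x -0.0006 y 0.0058 z 0.0000 | rx -0.00000 ry -0.00007 rz 0.02519
55: x -0.0009 y 0.0076 z 0.0000 | rx -0.00001 ry -0.00007 rz 0.03352
52: x -0.0014 y 0.0095 z 0.0000 | rx -0.00001 ry -0.00007 rz 0.04186
50: x -0.0017 y 0.0107 z 0.0000 | rx -0.00001 ry -0.00007 rz 0.04741
49: x -0.0019 y 0.0113 z 0.0000 | rx -0.00001 ry -0.00007 rz 0.05019
48: x -0.0021 y 0.0119 z 0.0000 | rx -0.00001 ry -0.00007 rz 0.05297
47: x -0.0023 y 0.0125 z 0.0000 | rx -0.00001 ry -0.00007 rz 0.05575
46: x -0.0025 y 0.0131 z 0.0000 | rx -0.00001 ry -0.00007 rz 0.05852
45: x -0.0028 y 0.0136 z 0.0000 | rx -0.00001 ry -0.00007 rz 0.06130
44: x -0.0030 y 0.0142 z 0.0000 | rx -0.00001 ry -0.00007 rz 0.06408
43: x -0.0033 y 0.0148 z 0.0000 | rx -0.00001 ry -0.00007 rz 0.06686
42: x -0.0035 y 0.0154 z 0.0000 | rx -0.00001 ry -0.00007 rz 0.06964
41: x -0.0038 y 0.0159 z 0.0000 | rx -0.00001 ry -0.00007 rz 0.07241
40: x -0.0041 y 0.0165 z 0.0000 | rx -0.00001 ry -0.00007 rz 0.07519
```

View pics/wrist8.png

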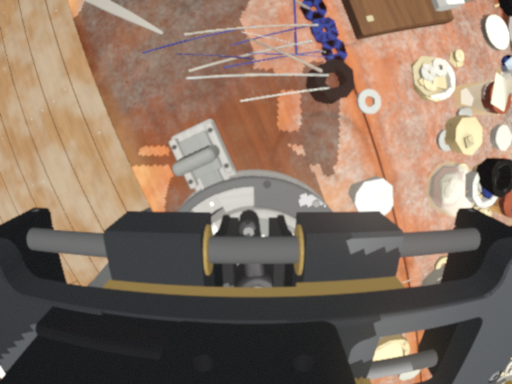

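{"name": "drive_tool", "arguments": {
  "plan": [
    {"rx": 0,"ry": 0,"rz": 0.0085,"x": -0.0002,"y": 0.002,"z": 0,"fingers": 0.2},
    {"rx": 0,"ry": 0,"rz": 0.0169,"x": -0.0003,"y": 0.0039,"z": 0,"fingers": 0.2},
    {"rx": 0,"ry": 0,"rz": 0.0252,"x": -0.0006,"y": 0.0058,"z": 0,"fingers": 0.2},
    {"rx": 0,"ry": 0,"rz": 0.0335,"x": -0.0009,"y": 0.0076,"z": 0,"fingers": 0.2},
    {"rx": 0,"ry": 0,"rz": 0.0419,"x": -0.0014,"y": 0.0095,"z": 0,"fingers": 0.2},
    {"rx": 0,"ry": 0,"rz": 0.0474,"x": -0.0017,"y": 0.0107,"z": 0,"fingers": 0.2},
    {"rx": 0,"ry": 0,"rz": 0.0502,"x": -0.0019,"y": 0.0113,"z": 0,"fingers": 0.2},
    {"rx": 0,"ry": 0,"rz": 0.053,"x": -0.0021,"y": 0.0119,"z": 0,"fingers": 0.2}
  ]
}}

```text
time: 11.25
ee_pos: [0.4239, 0.2492, 0.137]
eef_rot: [0.914, 0.406, 0.0, -0.0]
ft_force: [-3.4, 4.8, 2.1]
width: 0.0175
```

```bash
python3 - <<'E'
from h import *
st(); arc([48,47,46,45,44,43,42,41,40],.137)
E
```

```text
t 11.25 pos [0.4239 0.2492 0.137 ] psi -42.06 w 0.0175 F [-3.43  4.78  2.11] M [0.995 0.901 0.078] j [-0.98  0.2   0.39  2.   -0.09  0.96 -1.28]
rad 0.0361 ang 48.69
48: x -0.0001 y 0.0004 z -0.0000 | rx -0.00011 ry -0.00009 rz -0.00016
47: x -0.0002 y 0.0011 z -0.0000 | rx -0.00011 ry -0.00009 rz 0.00262
46: x -0.0002 y 0.0017 z -0.0000 | rx -0.00011 ry -0.00009 rz 0.00539
45: x -0.0002 y 0.0023 z -0.0000 | rx -0.00011 ry -0.00009 rz 0.00817
44: x -0.0002 y 0.0029 z -0.0000 | rx -0.00011 ry -0.00009 rz 0.01095
43: x -0.0003 y 0.0036 z -0.0000 | rx -0.00012 ry -0.00008 rz 0.01373
42: x -0.0003 y 0.0042 z -0.0000 | rx -0.00012 ry -0.00008 rz 0.01651
41: x -0.0004 y 0.0048 z -0.0000 | rx -0.00012 ry -0.00008 rz 0.01928
40: x -0.0005 y 0.0054 z -0.0000 | rx -0.00012 ry -0.00008 rz 0.02206
```

{"name": "drive_tool", "arguments": {
  "plan": [
    {"rx": 0,"ry": 0,"rz": 0.0026,"x": -0.0001,"y": 0.0008,"z": 0,"fingers": 0.2},
    {"rx": 0,"ry": 0,"rz": 0.0054,"x": -0.0001,"y": 0.0014,"z": 0,"fingers": 0.2},
    {"rx": 0,"ry": 0,"rz": 0.0054,"x": -0.0001,"y": 0.0014,"z": 0,"fingers": 0.2}
  ]
}}

```text
time: 11.62
ee_pos: [0.4244, 0.2488, 0.137]
eef_rot: [0.92, 0.391, -0.0, -0.001]
ft_force: [-4.5, 6.6, 2.3]
width: 0.0173
```

```bash
cat >> h.py <<'E'
def armang(tag,a0):
    c=np.load(f'pics/wrist{tag}.npz'); P=pts(c,True); d=P[...,:2]-L
    t=np.radians(a0); u=d@[np.cos(t),np.sin(t)]; v=d@[-np.sin(t),np.cos(t)]
    m=(P[...,2]>.072)&(P[...,2]<.084)&(u>.026)&(u<.048)&(np.abs(v)<.012)
    for lo in np.arange(.026,.048,.004):
        k=m&(u>=lo)&(u<lo+.004)
        if k.sum()>8: print('u',lo.round(3),k.sum(),(np.percentile(v[k],[3,97])*1e3).round(1))
    w=m&(u<.046)&(u>.038); ang=a0+np.degrees(np.arctan2(v[w].mean(),u[w].mean())); print('arm angle ~%.1f'%ang)
E
python3 - <<'E'
from h import *
st(); lidz('9'); armang('9',50)
E
```

```text
t 11.625 pos [0.4244 0.2488 0.137 ] psi -43.95 w 0.0173 F [-4.47  6.64  2.27] M [1.419 1.263 0.062] j [-0.98  0.2   0.39  2.   -0.09  0.96 -1.31]
rad 0.0362 ang 47.74
scene 863 [2, 76, 125, 32, 50, 58, 86, 94, 17, 14, 15, 14, 14, 15, 21]
top 0 [0, 0, 0, 0, 0, 0, 0, 0, 0, 0, 0, 0, 0, 0, 0]
wrist 1241 [0, 0, 192, 45, 61, 63, 84, 698, 45, 0, 13, 3, 0, 14, 23]
u 0.034 10 [-10.2   7. ]
u 0.038 145 [-10.4   6.4]
u 0.042 242 [-11.5  10. ]
u 0.046 137 [-3.9 11.8]
arm angle ~50.3
```

View pics/wrist9.png

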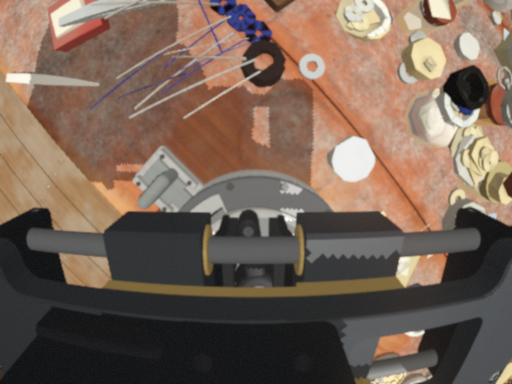

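{"name": "drive_tool", "arguments": {
  "plan": [
    {"rx": 0,"ry": 0,"rz": 0,"x": 0,"y": -0.001,"z": 0,"fingers": 0.24},
    {"rx": 0,"ry": 0,"rz": 0,"x": 0,"y": -0.002,"z": 0,"fingers": 0.24},
    {"rx": 0,"ry": 0,"rz": 0,"x": 0,"y": -0.002,"z": -0.01,"fingers": 0.24},
    {"rx": 0,"ry": 0,"rz": 0,"x": 0,"y": -0.002,"z": -0.03,"fingers": 0.24},
    {"rx": 0,"ry": 0,"rz": 0,"x": -0.01,"y": -0.002,"z": -0.07,"fingers": 0.24},
    {"rx": 0,"ry": 0,"rz": 0,"x": -0.04,"y": -0.002,"z": -0.11,"fingers": 0.24},
    {"rx": 0,"ry": 0,"rz": 0,"x": -0.08,"y": -0.002,"z": -0.15,"fingers": 0.24},
    {"rx": 0,"ry": 0,"rz": 0,"x": -0.08,"y": -0.002,"z": -0.15,"fingers": 0.24},
    {"rx": 0,"ry": 0,"rz": 0,"x": -0.08,"y": -0.002,"z": -0.15,"fingers": 0.24}
  ]
}}

```text
time: 12.9
ee_pos: [0.3682, 0.1914, 0.287]
eef_rot: [0.921, 0.39, 0.0, -0.0]
ft_force: [-0.1, -0.2, -0.7]
width: 0.0208
```

```bash
python3 - <<'E'
from h import *
st()
for n in ('wrist',):
    c=snap(n,n+'10.png'); np.savez(f'pics/{n}10.npz',**c)
    P=pts(c,True); P[...,2][P[...,2]>.1]=-1
    F=[.4006,.2218,.0074]
    q,e=fit(P,F+F[:2]+[np.radians(-40)],ldz=.016); print(np.round(q[[0,1,3,4]],4),np.degrees(q[[2,5]]),e)
    q,e=fit(P,F+F[:2]+[np.radians(-40)],ldz=.016,fixed=F); print(np.round(q[[0,1,3,4]],4),np.degrees(q[[2,5]]),e)
E
```

```text
t 12.9 pos [0.3682 0.1914 0.287 ] psi -44.03 w 0.0208 F [-0.09 -0.22 -0.7 ] M [-0.107  0.09   0.049] j [-1.01 -0.17  0.38  2.    0.07  1.3  -1.42]
rad 0.0442 ang -136.10
[0.4009 0.2219 0.402  0.2214] [  0.55916143 -35.08064736] 0.0015497645937272812
[0.4006 0.2218 0.402  0.2214] [  0.42398877 -35.0846189 ] 0.0015592593481299122
```

View pics/wrist10.png

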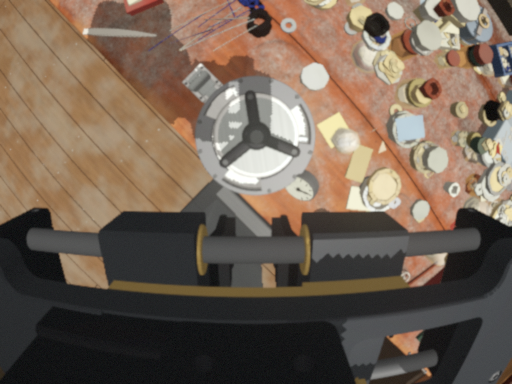

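```bash
python3 - <<'E'
from h import *
plan([.4227,.2509,.19],-35.1); plan([.4227,.2509,.137],-35.1)
E
sed -i 's/^L=.*/L=np.array([.4008,.2219])/' h.py
```

```text
x 0.0808 y -0.0020 z 0.0963 | rx -0.00001 ry 0.00011 rz -0.02479
x 0.0808 y -0.0020 z 0.1493 | rx -0.00001 ry 0.00011 rz -0.02479
```

{"name": "drive_tool", "arguments": {
  "plan": [
    {"rx": 0,"ry": 0,"rz": -0.012,"x": 0.04,"y": -0.001,"z": 0.03,"fingers": 0.26},
    {"rx": 0,"ry": 0,"rz": -0.025,"x": 0.08,"y": -0.002,"z": 0.07,"fingers": 0.26},
    {"rx": 0,"ry": 0,"rz": -0.025,"x": 0.081,"y": -0.002,"z": 0.1,"fingers": 0.26},
    {"rx": 0,"ry": 0,"rz": -0.025,"x": 0.081,"y": -0.002,"z": 0.12,"fingers": 0.26},
    {"rx": 0,"ry": 0,"rz": -0.025,"x": 0.081,"y": -0.002,"z": 0.12,"fingers": 0.26},
    {"rx": 0,"ry": 0,"rz": -0.025,"x": 0.081,"y": -0.002,"z": 0.135,"fingers": 0.26},
    {"rx": 0,"ry": 0,"rz": -0.025,"x": 0.081,"y": -0.002,"z": 0.148,"fingers": 0.26},
    {"rx": 0,"ry": 0,"rz": -0.025,"x": 0.081,"y": -0.002,"z": 0.148,"fingers": 0.26}
  ]
}}

```text
time: 13.95
ee_pos: [0.4224, 0.2507, 0.1379]
eef_rot: [0.887, 0.462, -0.001, 0.0]
ft_force: [-0.5, -0.0, 0.1]
width: 0.0227
```

```bash
python3 - <<'E'
from h import *
st()
c=snap('wrist','wrist11.png')
E
```

```text
t 13.95 pos [0.4224 0.2507 0.1379] psi -35.03 w 0.0227 F [-0.48 -0.01  0.12] M [-0.115  0.149  0.01 ] j [-1.02  0.2   0.43  2.   -0.1   0.96 -1.15]
rad 0.0360 ang 53.07
```

View pics/wrist11.png

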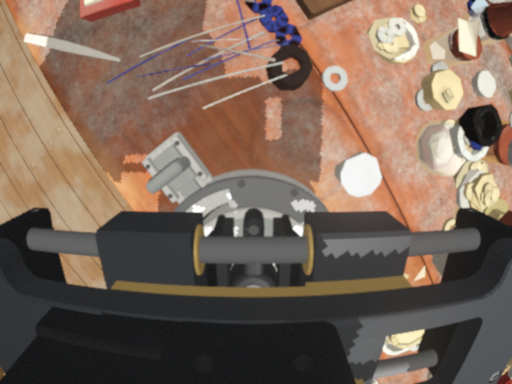

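Arm centred between the fingers (col ~254, fingers at 205–305). Grip gently.

{"name": "drive_tool", "arguments": {
  "plan": [
    {"rx": 0,"ry": 0,"rz": 0,"x": 0,"y": 0,"z": 0,"fingers": 0.1},
    {"rx": 0,"ry": 0,"rz": 0,"x": 0,"y": 0,"z": 0,"fingers": 0.1},
    {"rx": 0,"ry": 0,"rz": 0,"x": 0,"y": 0,"z": 0,"fingers": 0.1},
    {"rx": 0,"ry": 0,"rz": 0,"x": 0,"y": 0,"z": 0,"fingers": 0.1}
  ],
  "squeeze": 10
}}

```text
time: 14.5
ee_pos: [0.423, 0.2513, 0.1393]
eef_rot: [0.887, 0.462, 0.0, -0.0]
ft_force: [-1.4, 0.5, 5.2]
width: 0.0119
```

```bash
python3 - <<'E'
from h import *
st()
a0=54.9; p=monitor.read_state()['ee_pos'][:2]
# rotate current TCP about the lid centre, while the lid centre goes to L
C=np.array([.402,.2214])
for d in range(0,12):
    Q=R.from_euler('z',-d,degrees=True).as_matrix()[:2,:2]; Cn=C+(L-C)*min(1,d/4)
    q=Cn+Q@(np.array(p)-C); print(d,end=' '); plan([*q,.137],psi()-d)
E
```

```text
t 14.5 pos [0.423  0.2513 0.1393] psi -35.02 w 0.0119 F [-1.43  0.48  5.17] M [-0.056  0.418 -0.02 ] j [-1.02  0.2   0.43  2.   -0.1   0.97 -1.15]
rad 0.0369 ang 52.90
0 x -0.0000 y 0.0000 z 0.0023 | rx -0.00002 ry -0.00014 rz -0.00000
1 x -0.0001 y 0.0003 z 0.0023 | rx -0.00003 ry -0.00014 rz 0.00278
2 x -0.0002 y 0.0006 z 0.0023 | rx -0.00003 ry -0.00014 rz 0.00556
3 x -0.0003 y 0.0010 z 0.0023 | rx -0.00003 ry -0.00014 rz 0.00833
4 x -0.0004 y 0.0013 z 0.0023 | rx -0.00003 ry -0.00014 rz 0.01111
5 x -0.0004 y 0.0019 z 0.0023 | rx -0.00003 ry -0.00014 rz 0.01389
6 x -0.0005 y 0.0026 z 0.0023 | rx -0.00003 ry -0.00014 rz 0.01667
7 x -0.0006 y 0.0032 z 0.0023 | rx -0.00003 ry -0.00014 rz 0.01944
8 x -0.0006 y 0.0038 z 0.0023 | rx -0.00003 ry -0.00014 rz 0.02222
9 x -0.0007 y 0.0044 z 0.0023 | rx -0.00003 ry -0.00014 rz 0.02500
10 x -0.0008 y 0.0051 z 0.0023 | rx -0.00004 ry -0.00014 rz 0.02778
11 x -0.0010 y 0.0057 z 0.0023 | rx -0.00004 ry -0.00014 rz 0.03056
```

{"name": "drive_tool", "arguments": {
  "plan": [
    {"rx": 0,"ry": 0,"rz": 0,"x": 0,"y": 0,"z": 0,"fingers": 0.18},
    {"rx": 0,"ry": 0,"rz": 0,"x": 0,"y": 0,"z": -0.003,"fingers": 0.18},
    {"rx": 0,"ry": 0,"rz": 0,"x": 0,"y": 0,"z": -0.006,"fingers": 0.18},
    {"rx": 0,"ry": 0,"rz": 0,"x": 0,"y": 0,"z": -0.006,"fingers": 0.1},
    {"rx": 0,"ry": 0,"rz": 0,"x": 0,"y": 0,"z": -0.006,"fingers": 0.1},
    {"rx": 0,"ry": 0,"rz": 0,"x": 0,"y": 0,"z": -0.006,"fingers": 0.1}
  ],
  "squeeze": 10
}}

```text
time: 15.25
ee_pos: [0.423, 0.2512, 0.1451]
eef_rot: [0.887, 0.462, 0.0, -0.0]
ft_force: [-1.7, 0.2, 6.0]
width: 0.0116
```

```bash
python3 - <<'E'
from h import *
st()
E
```

```text
t 15.25 pos [0.423  0.2512 0.1451] psi -35.02 w 0.0116 F [-1.69  0.21  5.99] M [-0.217  0.396 -0.009] j [-1.02  0.19  0.43  1.99 -0.09  0.98 -1.16]
rad 0.0367 ang 52.84
```

{"name": "drive_tool", "arguments": {
  "plan": [
    {"rx": 0,"ry": 0,"rz": 0,"x": 0,"y": 0,"z": -0.001,"fingers": 0.1},
    {"rx": 0,"ry": 0,"rz": 0.0028,"x": -0.0001,"y": 0.0003,"z": -0.001,"fingers": 0.1},
    {"rx": 0,"ry": 0,"rz": 0.0056,"x": -0.0002,"y": 0.0006,"z": -0.001,"fingers": 0.1},
    {"rx": 0,"ry": 0,"rz": 0.0083,"x": -0.0003,"y": 0.001,"z": -0.001,"fingers": 0.1},
    {"rx": 0,"ry": 0,"rz": 0.0111,"x": -0.0004,"y": 0.0013,"z": -0.001,"fingers": 0.1}
  ]
}}

```text
time: 15.88
ee_pos: [0.4239, 0.2504, 0.146]
eef_rot: [0.903, 0.43, 0.0, -0.0]
ft_force: [2.1, 4.0, -2.8]
width: 0.0117
```

```bash
python3 - <<'E'
from h import *
st()
E
```

```text
t 15.875 pos [0.4239 0.2504 0.146 ] psi -39.08 w 0.0117 F [ 2.13  3.99 -2.77] M [ 0.93  -0.324  0.092] j [-1.03  0.19  0.44  1.99 -0.09  0.98 -1.22]
rad 0.0367 ang 50.98
```

{"name": "drive_tool", "arguments": {
  "plan": [
    {"rx": 0,"ry": 0,"rz": 0.0028,"x": 0.0005,"y": 0.0006,"z": 0.0005,"fingers": 0.1},
    {"rx": 0,"ry": 0,"rz": 0.0056,"x": 0.0005,"y": 0.0013,"z": 0.0005,"fingers": 0.1},
    {"rx": 0,"ry": 0,"rz": 0.0083,"x": 0.0004,"y": 0.0019,"z": 0.0005,"fingers": 0.1},
    {"rx": 0,"ry": 0,"rz": 0.0083,"x": 0.0004,"y": 0.0019,"z": 0.0005,"fingers": 0.1}
  ]
}}

```text
time: 16.38
ee_pos: [0.4256, 0.2496, 0.1456]
eef_rot: [0.914, 0.406, 0.0, -0.0]
ft_force: [1.8, 5.4, -1.6]
width: 0.0112
```

```bash
python3 - <<'E'
from h import *
st()
E
```

```text
t 16.375 pos [0.4256 0.2496 0.1456] psi -42.05 w 0.0112 F [ 1.81  5.4  -1.61] M [ 1.135 -0.231 -0.047] j [-1.03  0.19  0.44  1.99 -0.1   0.98 -1.27]
rad 0.0372 ang 48.11
```

{"name": "drive_tool", "arguments": {
  "plan": [
    {"rx": 0,"ry": 0,"rz": 0.0014,"x": 0.0007,"y": 0.0003,"z": 0,"fingers": 0.1},
    {"rx": 0,"ry": 0,"rz": 0.0042,"x": 0.0007,"y": 0.0009,"z": 0,"fingers": 0.1},
    {"rx": 0,"ry": 0,"rz": 0.0056,"x": 0.0007,"y": 0.0013,"z": 0,"fingers": 0.1},
    {"rx": 0,"ry": 0,"rz": 0.0056,"x": 0.0007,"y": 0.0013,"z": 0,"fingers": 0.1}
  ]
}}

```text
time: 16.88
ee_pos: [0.4262, 0.2493, 0.1452]
eef_rot: [0.921, 0.391, -0.001, -0.0]
ft_force: [-2.6, 5.7, -1.4]
width: 0.0118
```

```bash
python3 - <<'E'
from h import *
st()
E
```

```text
t 16.875 pos [0.4262 0.2493 0.1452] psi -44.02 w 0.0118 F [-2.61  5.66 -1.37] M [1.308 0.701 0.141] j [-1.03  0.19  0.45  1.99 -0.1   0.98 -1.3 ]
rad 0.0374 ang 47.25
```

{"name": "drive_tool", "arguments": {
  "plan": [
    {"rx": 0,"ry": 0,"rz": 0,"x": 0,"y": 0,"z": 0,"fingers": 0.2},
    {"rx": 0,"ry": 0,"rz": 0,"x": 0,"y": -0.0005,"z": 0,"fingers": 0.24},
    {"rx": 0,"ry": 0,"rz": 0,"x": 0,"y": -0.001,"z": -0.01,"fingers": 0.24},
    {"rx": 0,"ry": 0,"rz": 0,"x": 0,"y": -0.001,"z": -0.03,"fingers": 0.24},
    {"rx": 0,"ry": 0,"rz": 0,"x": -0.01,"y": -0.001,"z": -0.07,"fingers": 0.24},
    {"rx": 0,"ry": 0,"rz": 0,"x": -0.04,"y": -0.001,"z": -0.11,"fingers": 0.24},
    {"rx": 0,"ry": 0,"rz": 0,"x": -0.08,"y": -0.001,"z": -0.143,"fingers": 0.24},
    {"rx": 0,"ry": 0,"rz": 0,"x": -0.08,"y": -0.001,"z": -0.143,"fingers": 0.24},
    {"rx": 0,"ry": 0,"rz": 0,"x": -0.08,"y": -0.001,"z": -0.143,"fingers": 0.24}
  ]
}}

```text
time: 18.0
ee_pos: [0.3707, 0.192, 0.2885]
eef_rot: [0.921, 0.39, 0.0, -0.0]
ft_force: [0.2, -1.0, 0.3]
width: 0.0208
```

```bash
python3 - <<'E'
from h import *
st()
for k in range(1):
    c=snap('wrist','wrist12.png'); np.savez(f'pics/wrist12.npz',**c)
    P=pts(c,True); P[...,2][P[...,2]>.1]=-1
    F=[.4008,.2219,.0085]
    q,e=fit(P,F+F[:2]+[np.radians(-40)],ldz=.016); print(np.round(q[[0,1,3,4]],4),np.degrees(q[[2,5]]),e)
E
```

```text
t 18.0 pos [0.3707 0.192  0.2885] psi -44.03 w 0.0208 F [ 0.2  -0.96  0.31] M [-0.105  0.061  0.006] j [-1.07 -0.17  0.43  1.99  0.07  1.31 -1.43]
rad 0.0424 ang -135.15
[0.401  0.222  0.4015 0.2227] [  0.48354019 -42.0276719 ] 0.0015543944866297983
```

View pics/wrist12.png

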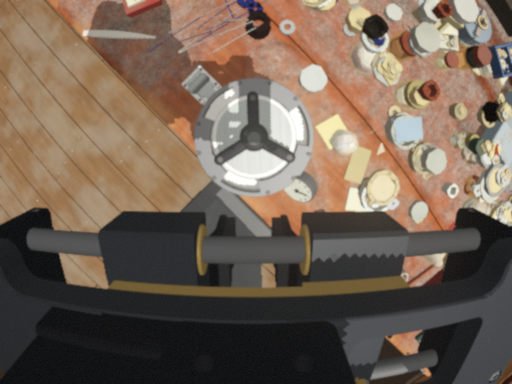

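```bash
python3 - <<'E'
from h import *
plan([.4256,.2494,.19],-42); plan([.4256,.2494,.143],-42)
E
```

```text
x 0.0795 y -0.0003 z 0.0978 | rx 0.00000 ry 0.00011 rz -0.00561
x 0.0795 y -0.0003 z 0.1448 | rx 0.00000 ry 0.00011 rz -0.00561
```

{"name": "drive_tool", "arguments": {
  "plan": [
    {"rx": 0,"ry": 0,"rz": -0.003,"x": 0.04,"y": 0,"z": 0.03,"fingers": 0.24},
    {"rx": 0,"ry": 0,"rz": -0.0056,"x": 0.078,"y": 0,"z": 0.07,"fingers": 0.24},
    {"rx": 0,"ry": 0,"rz": -0.0056,"x": 0.0795,"y": 0,"z": 0.1,"fingers": 0.24},
    {"rx": 0,"ry": 0,"rz": -0.0056,"x": 0.0795,"y": 0,"z": 0.12,"fingers": 0.24},
    {"rx": 0,"ry": 0,"rz": -0.0056,"x": 0.0795,"y": 0,"z": 0.13,"fingers": 0.24},
    {"rx": 0,"ry": 0,"rz": -0.0056,"x": 0.0795,"y": 0,"z": 0.144,"fingers": 0.24},
    {"rx": 0,"ry": 0,"rz": -0.0056,"x": 0.0795,"y": 0,"z": 0.144,"fingers": 0.1},
    {"rx": 0,"ry": 0,"rz": -0.0056,"x": 0.0795,"y": 0,"z": 0.144,"fingers": 0.1},
    {"rx": 0,"ry": 0,"rz": -0.0056,"x": 0.0795,"y": 0,"z": 0.144,"fingers": 0.1},
    {"rx": 0,"ry": 0,"rz": -0.0056,"x": 0.0795,"y": 0,"z": 0.143,"fingers": 0.1}
  ],
  "squeeze": 12
}}

```text
time: 19.3
ee_pos: [0.4254, 0.2492, 0.1454]
eef_rot: [0.914, 0.407, -0.0, -0.0]
ft_force: [-2.3, 1.5, -6.3]
width: 0.0119
```

```bash
python3 - <<'E'
from h import *
st()
p=monitor.read_state()['ee_pos'][:2]
for d in range(0,6):
    Q=R.from_euler('z',-d,degrees=True).as_matrix()[:2,:2]
    q=L+Q@(np.array(p)-L); print(d,end=' '); plan([*q,.144],psi()-d)
E
```

```text
t 19.3 pos [0.4254 0.2492 0.1454] psi -41.99 w 0.0119 F [-2.26  1.54 -6.29] M [ 0.324  0.624 -0.046] j [-1.06  0.19  0.48  1.99 -0.11  0.98 -1.26]
rad 0.0368 ang 47.95
0 x 0.0000 y 0.0000 z 0.0014 | rx -0.00009 ry 0.00003 rz 0.00000
1 x -0.0000 y 0.0006 z 0.0014 | rx -0.00009 ry 0.00003 rz 0.00278
2 x -0.0000 y 0.0013 z 0.0014 | rx -0.00009 ry 0.00003 rz 0.00556
3 x -0.0001 y 0.0019 z 0.0014 | rx -0.00009 ry 0.00003 rz 0.00833
4 x -0.0001 y 0.0026 z 0.0014 | rx -0.00009 ry 0.00003 rz 0.01111
5 x -0.0001 y 0.0032 z 0.0014 | rx -0.00009 ry 0.00003 rz 0.01389
```

{"name": "drive_tool", "arguments": {
  "plan": [
    {"rx": 0,"ry": 0,"rz": 0,"x": 0,"y": 0,"z": 0.0012,"fingers": 0.1},
    {"rx": 0,"ry": 0,"rz": 0.0028,"x": 0,"y": 0.0006,"z": 0.0012,"fingers": 0.1},
    {"rx": 0,"ry": 0,"rz": 0.0056,"x": 0,"y": 0.0013,"z": 0.0012,"fingers": 0.1},
    {"rx": 0,"ry": 0,"rz": 0.0056,"x": 0,"y": 0.0013,"z": 0.0012,"fingers": 0.1}
  ]
}}

```text
time: 19.8
ee_pos: [0.426, 0.2491, 0.1445]
eef_rot: [0.92, 0.391, -0.0, -0.001]
ft_force: [-6.8, 3.5, 2.5]
width: 0.0118
```

```bash
python3 - <<'E'
from h import *
st()
E
```

```text
t 19.8 pos [0.426  0.2491 0.1445] psi -43.97 w 0.0118 F [-6.79  3.51  2.53] M [0.581 1.823 0.21 ] j [-1.06  0.19  0.48  1.99 -0.11  0.98 -1.29]
rad 0.0370 ang 47.21
```

{"name": "drive_tool", "arguments": {
  "plan": [
    {"rx": 0,"ry": 0,"rz": 0.0014,"x": 0.0002,"y": 0.0005,"z": 0,"fingers": 0.1},
    {"rx": 0,"ry": 0,"rz": 0.0028,"x": 0.0002,"y": 0.0009,"z": 0,"fingers": 0.1},
    {"rx": 0,"ry": 0,"rz": 0.0028,"x": 0.0002,"y": 0.0009,"z": 0,"fingers": 0.1}
  ]
}}

```text
time: 20.18
ee_pos: [0.4261, 0.249, 0.1444]
eef_rot: [0.924, 0.383, -0.001, -0.001]
ft_force: [-10.8, 4.0, 4.5]
width: 0.0121
```

```bash
python3 - <<'E'
from h import *
st()
E
```

```text
t 20.175 pos [0.4261 0.249  0.1444] psi -44.94 w 0.0121 F [-10.79   3.96   4.48] M [0.868 2.512 0.187] j [-1.06  0.2   0.49  1.99 -0.11  0.98 -1.31]
rad 0.0371 ang 46.87
```

{"name": "drive_tool", "arguments": {
  "plan": [
    {"rx": 0,"ry": 0,"rz": 0,"x": 0,"y": 0,"z": 0,"fingers": 0.2},
    {"rx": 0,"ry": 0,"rz": 0,"x": 0,"y": -0.001,"z": 0,"fingers": 0.26},
    {"rx": 0,"ry": 0,"rz": 0,"x": 0,"y": -0.001,"z": -0.01,"fingers": 0.26},
    {"rx": 0,"ry": 0,"rz": 0,"x": 0,"y": -0.001,"z": -0.03,"fingers": 0.26},
    {"rx": 0,"ry": 0,"rz": 0,"x": -0.01,"y": -0.001,"z": -0.07,"fingers": 0.26},
    {"rx": 0,"ry": 0,"rz": 0,"x": -0.04,"y": -0.001,"z": -0.11,"fingers": 0.26},
    {"rx": 0,"ry": 0,"rz": 0,"x": -0.08,"y": -0.001,"z": -0.143,"fingers": 0.26},
    {"rx": 0,"ry": 0,"rz": 0,"x": -0.08,"y": -0.001,"z": -0.143,"fingers": 0.26},
    {"rx": 0,"ry": 0,"rz": 0,"x": -0.08,"y": -0.001,"z": -0.143,"fingers": 0.26}
  ]
}}

```text
time: 21.3
ee_pos: [0.3706, 0.192, 0.2874]
eef_rot: [0.924, 0.382, 0.001, -0.0]
ft_force: [-0.2, 0.3, -0.1]
width: 0.0225
```

```bash
python3 - <<'E'
from h import *
st()
c=snap('wrist','wrist13.png'); np.savez(f'pics/wrist13.npz',**c)
P=pts(c,True); P[...,2][P[...,2]>.1]=-1
F=[.4008,.2219,.0085]
q,e=fit(P,F+F[:2]+[np.radians(-40)],ldz=.016); print(np.round(q[[0,1,3,4]],4),np.degrees(q[[2,5]]),e)
q,e=fit(P,F+F[:2]+[np.radians(-40)],ldz=.016,seed=3); print(np.round(q[[0,1,3,4]],4),np.degrees(q[[2,5]]),e)
im=c['color'][60:210,170:340,::-1]; cv2.imwrite('pics/wrist13z.png',cv2.resize(im,None,fx=4,fy=4,interpolation=cv2.INTER_CUBIC))
E
```

```text
t 21.3 pos [0.3706 0.192  0.2874] psi -45.05 w 0.0225 F [-0.25  0.31 -0.13] M [-0.073  0.103  0.001] j [-1.11 -0.18  0.47  2.    0.08  1.3  -1.45]
rad 0.0425 ang -135.26
[0.4008 0.2219 0.4015 0.2227] [  0.40433216 -41.98203826] 0.0015570825910632268
[0.4008 0.2219 0.4015 0.2227] [  0.40447436 -41.97351533] 0.0015570825910632268
```

View pics/wrist13z.png

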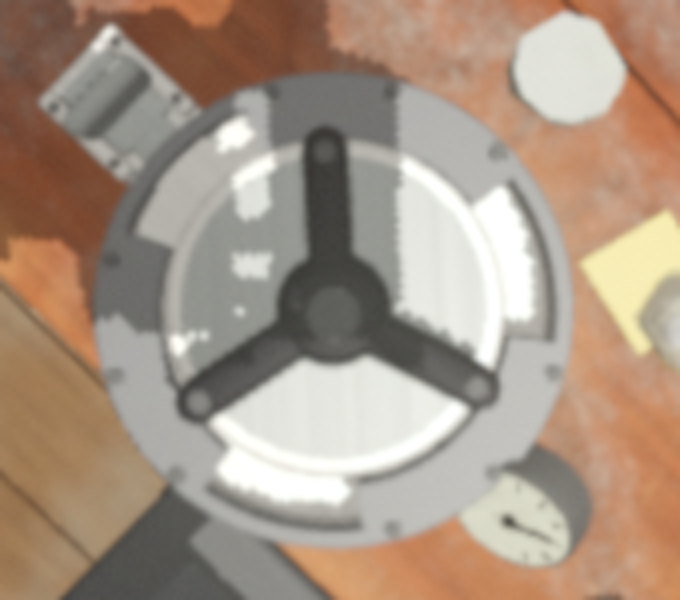

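```bash
python3 - <<'E'
from h import *
for f,fi in (('wrist2',1),('wrist10',1),('wrist13',1),('top0',0)):
    c=np.load(f'pics/{f}.npz'); P=pts(c,bool(fi)); d=P[...,:2]-[.4,.308]
    m=(np.abs(d[...,0])<.03)&(np.abs(d[...,1])<.03)&(P[...,2]>.062)&(P[...,2]<.082); Q=P[m]
    if len(Q): print(f,len(Q),'med',np.median(Q,0).round(4),'x',np.percentile(Q[:,0],[4,96]).round(4),'y',np.percentile(Q[:,1],[4,96]).round(4))
    m=(np.abs(P[...,0]-.40)<.06)&(P[...,1]>.31)&(P[...,1]<.40)&(P[...,2]>.02)&(P[...,2]<.2); Q=P[m]
    print('  others',len(Q),Q.min(0).round(3) if len(Q) else '',Q.max(0).round(3) if len(Q) else '', np.histogram(Q[:,1],np.arange(.31,.401,.01))[0])
st(); plan([.4005,.338,.287],0); plan([.4005,.338,.131],0)
E
```

```text
wrist2 212 med [0.4001 0.3047 0.0729] x [0.3885 0.4115] y [0.3018 0.3092]
  others 249 [0.385 0.31  0.028] [0.46  0.359 0.072] [97 98  5 26 23  0  0  0  0]
wrist10 224 med [0.3998 0.3048 0.0732] x [0.3888 0.4115] y [0.3019 0.3096]
  others 277 [0.385 0.31  0.028] [0.459 0.359 0.071] [112 107   7  26  25   0   0   0   0]
wrist13 217 med [0.4004 0.3051 0.0733] x [0.3889 0.4115] y [0.3019 0.3099]
  others 277 [0.385 0.31  0.027] [0.459 0.358 0.072] [114 106   6  26  25   0   0   0   0]
top0 39 med [0.395  0.3066 0.0726] x [0.385  0.4116] y [0.2855 0.3127]
  others 64 [0.382 0.31  0.023] [0.459 0.385 0.076] [26 26  1  5  5  0  0  1  0]
t 21.35 pos [0.3705 0.1921 0.2868] psi -45.04 w 0.0224 F [ 0.03 -0.39 -0.26] M [-0.078  0.085 -0.004] j [-1.11 -0.18  0.47  2.    0.08  1.3  -1.45]
rad 0.0425 ang -135.42
x 0.1243 y -0.0821 z -0.0003 | rx 0.00001 ry 0.00005 rz -0.12510
x 0.1244 y -0.0821 z 0.1557 | rx 0.00001 ry 0.00005 rz -0.12510
```

{"name": "drive_tool", "arguments": {
  "plan": [
    {"rx": 0,"ry": 0,"rz": -0.025,"x": 0.03,"y": -0.02,"z": 0,"fingers": 0},
    {"rx": 0,"ry": 0,"rz": -0.05,"x": 0.06,"y": -0.04,"z": 0,"fingers": 0},
    {"rx": 0,"ry": 0,"rz": -0.075,"x": 0.09,"y": -0.06,"z": 0.01,"fingers": 0},
    {"rx": 0,"ry": 0,"rz": -0.1,"x": 0.11,"y": -0.072,"z": 0.03,"fingers": 0},
    {"rx": 0,"ry": 0,"rz": -0.125,"x": 0.122,"y": -0.081,"z": 0.06,"fingers": 0},
    {"rx": 0,"ry": 0,"rz": -0.125,"x": 0.122,"y": -0.08,"z": 0.09,"fingers": 0},
    {"rx": 0,"ry": 0,"rz": -0.125,"x": 0.122,"y": -0.08,"z": 0.1,"fingers": 0},
    {"rx": 0,"ry": 0,"rz": -0.125,"x": 0.122,"y": -0.08,"z": 0.1,"fingers": 0},
    {"rx": 0,"ry": 0,"rz": -0.125,"x": 0.122,"y": -0.08,"z": 0.1,"fingers": 0}
  ],
  "squeeze": 10
}}

```text
time: 22.48
ee_pos: [0.4006, 0.335, 0.1881]
eef_rot: [0.707, 0.707, 0.001, -0.0]
ft_force: [-0.4, 0.4, 0.4]
width: 0.0006
```

```bash
python3 - <<'E'
from h import *
st(); plan([.4005,.335,.131],0)
c=snap('wrist','wrist14.png'); c=snap('scene','scene14.png')
im=c['color'][100:250,170:340,::-1]; cv2.imwrite('pics/scene14z.png',cv2.resize(im,None,fx=4,fy=4,interpolation=cv2.INTER_CUBIC))
E
```

```text
t 22.475 pos [0.4006 0.335  0.1881] psi -0.05 w 0.0006 F [-0.39  0.42  0.39] M [-0.098  0.029 -0.021] j [-1.19  0.2   0.45  1.88 -0.1   1.08 -0.7 ]
rad 0.1131 ang 90.12
x -0.0001 y -0.0001 z 0.0571 | rx 0.00016 ry -0.00017 rz -0.00014
```

View pics/wrist14.png

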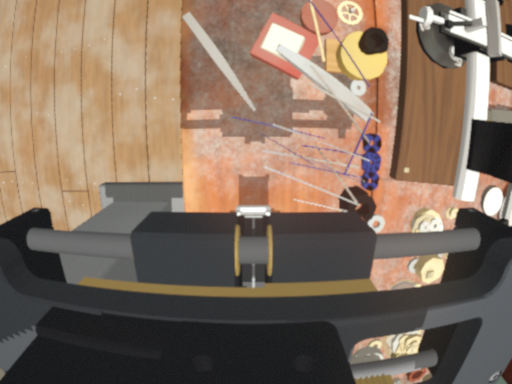

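View pics/scene14z.png

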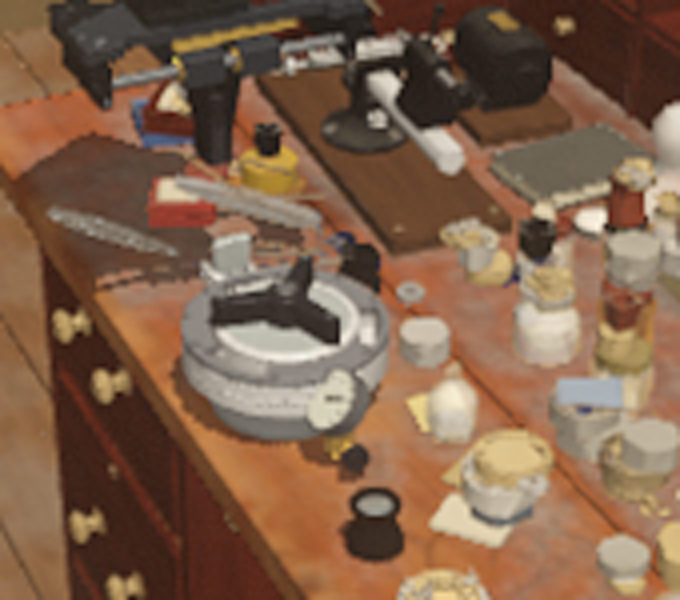

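{"name": "drive_tool", "arguments": {
  "plan": [
    {"rx": 0,"ry": 0,"rz": 0,"x": 0,"y": 0,"z": 0.02,"fingers": 0},
    {"rx": 0,"ry": 0,"rz": 0,"x": 0,"y": 0,"z": 0.04,"fingers": 0},
    {"rx": 0,"ry": 0,"rz": 0,"x": 0,"y": 0,"z": 0.055,"fingers": 0},
    {"rx": 0,"ry": 0,"rz": 0,"x": 0,"y": 0,"z": 0.055,"fingers": 0},
    {"rx": 0,"ry": 0,"rz": 0,"x": -0.005,"y": 0,"z": 0.055,"fingers": 0},
    {"rx": 0,"ry": 0,"rz": 0,"x": -0.01,"y": 0,"z": 0.055,"fingers": 0},
    {"rx": 0,"ry": 0,"rz": 0,"x": -0.014,"y": 0,"z": 0.055,"fingers": 0},
    {"rx": 0,"ry": 0,"rz": 0,"x": -0.018,"y": 0,"z": 0.055,"fingers": 0},
    {"rx": 0,"ry": 0,"rz": 0,"x": -0.018,"y": 0,"z": 0.055,"fingers": 0}
  ]
}}

```text
time: 23.7
ee_pos: [0.4001, 0.3164, 0.1323]
eef_rot: [0.707, 0.707, 0.0, -0.0]
ft_force: [0.1, 0.1, -0.2]
width: 0.0008
```

```bash
cat >> h.py <<'E'
def tab(n,tag):
    c=snap(n,n+tag+'.png'); np.savez(f'pics/{n}{tag}.npz',**c); P=pts(c,n=='wrist')
    m=(np.abs(P[...,0]-.4)<.012)&(np.abs(P[...,1]-.298)<.03)&(P[...,2]>.064)&(P[...,2]<.082); Q=P[m]
    print(n,len(Q),np.median(Q,0).round(4) if len(Q) else '',np.percentile(Q[:,1],[5,95]).round(4) if len(Q) else '')
E
python3 - <<'E'
from h import *
st(); tab('wrist','15'); tab('scene','15')
im=cv2.imread('pics/scene15.png')[100:250,170:340]; cv2.imwrite('pics/scene15z.png',cv2.resize(im,None,fx=4,fy=4,interpolation=cv2.INTER_CUBIC))
E
```

```text
t 23.7 pos [0.4001 0.3164 0.1323] psi -0.05 w 0.0008 F [ 0.15  0.06 -0.18] M [-0.102  0.061 -0.007] j [-1.16  0.25  0.45  1.96 -0.13  0.96 -0.65]
rad 0.0945 ang 90.45
wrist 357 [0.3998 0.3256 0.0732] [0.325  0.3271]
scene 75 [0.3979 0.3039 0.0725] [0.2943 0.3198]
```

View pics/scene15z.png

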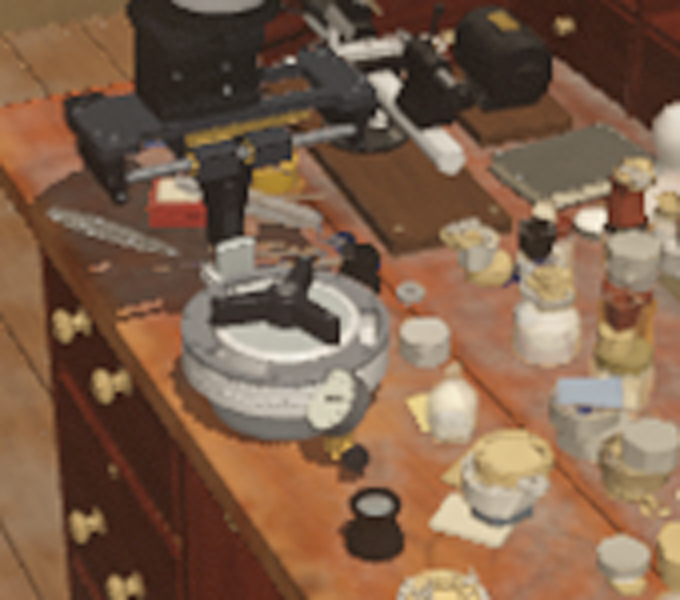

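{"name": "drive_tool", "arguments": {
  "plan": [
    {"rx": 0,"ry": 0,"rz": 0,"x": -0.003,"y": 0,"z": 0,"fingers": 0},
    {"rx": 0,"ry": 0,"rz": 0,"x": -0.006,"y": 0,"z": 0,"fingers": 0},
    {"rx": 0,"ry": 0,"rz": 0,"x": -0.008,"y": 0,"z": 0,"fingers": 0},
    {"rx": 0,"ry": 0,"rz": 0,"x": -0.009,"y": 0,"z": 0,"fingers": 0},
    {"rx": 0,"ry": 0,"rz": 0,"x": -0.009,"y": 0,"z": 0,"fingers": 0}
  ]
}}

```text
time: 24.42
ee_pos: [0.3998, 0.3094, 0.1323]
eef_rot: [0.707, 0.707, 0.001, -0.001]
ft_force: [0.4, 9.7, -5.9]
width: 0.0004
```

```bash
python3 - <<'E'
from h import *
st(); tab('scene','16'); tab('wrist','16')
im=cv2.imread('pics/scene16.png')[130:210,200:290]; cv2.imwrite('pics/scene16z.png',cv2.resize(im,None,fx=7,fy=7,interpolation=cv2.INTER_CUBIC))
E
```

```text
t 24.425 pos [0.3998 0.3094 0.1323] psi 0.05 w 0.0004 F [ 0.45  9.72 -5.87] M [ 1.956 -0.103  0.064] j [-1.15  0.24  0.45  1.97 -0.13  0.95 -0.64]
rad 0.0875 ang 90.64
scene 72 [0.3974 0.2979 0.0723] [0.2879 0.3134]
wrist 357 [0.3996 0.3187 0.0735] [0.3181 0.3203]
```

View pics/scene16z.png

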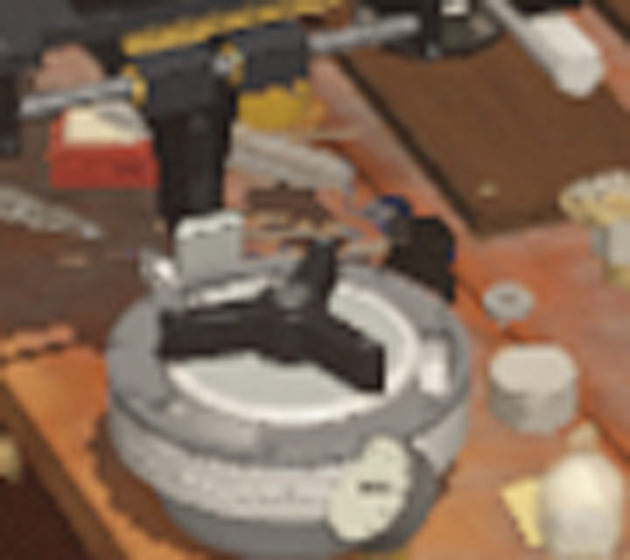

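{"name": "drive_tool", "arguments": {
  "plan": [
    {"rx": 0,"ry": 0,"rz": 0,"x": 0.006,"y": 0,"z": 0,"fingers": 0},
    {"rx": 0,"ry": 0,"rz": 0,"x": 0.01,"y": 0,"z": -0.02,"fingers": 0},
    {"rx": 0,"ry": 0,"rz": 0,"x": 0.01,"y": 0,"z": -0.06,"fingers": 0},
    {"rx": 0,"ry": 0,"rz": 0,"x": -0.03,"y": 0,"z": -0.1,"fingers": 0},
    {"rx": 0,"ry": 0,"rz": 0,"x": -0.08,"y": 0,"z": -0.12,"fingers": 0},
    {"rx": 0,"ry": 0,"rz": 0,"x": -0.12,"y": 0,"z": -0.13,"fingers": 0},
    {"rx": 0,"ry": 0,"rz": 0,"x": -0.12,"y": 0,"z": -0.13,"fingers": 0},
    {"rx": 0,"ry": 0,"rz": 0,"x": -0.12,"y": 0,"z": -0.13,"fingers": 0}
  ]
}}

```text
time: 25.52
ee_pos: [0.3998, 0.1881, 0.262]
eef_rot: [0.707, 0.707, 0.0, -0.0]
ft_force: [-0.2, 0.1, -0.8]
width: 0.0007
```

```bash
python3 - <<'E'
from h import *
st(); tab('scene','17'); tab('wrist','17')
c=np.load('pics/wrist17.npz');P=pts(c,True); P[...,2][P[...,2]>.1]=-1
F=[.4008,.2219,.0085]
q,e=fit(P,F+F[:2]+[np.radians(-40)],ldz=.016,bolt=.01); print(np.round(q[[0,1,3,4]],4),np.degrees(q[[2,5]]),e)
im=cv2.imread('pics/wrist17.png')[60:210,170:340]; cv2.imwrite('pics/wrist17z.png',cv2.resize(im,None,fx=4,fy=4,interpolation=cv2.INTER_CUBIC))
c=np.load('pics/scene0.npz');P=pts(c)
m=(np.abs(P[...,0]-.4)<.012)&(np.abs(P[...,1]-.303)<.03)&(P[...,2]>.064)&(P[...,2]<.082); Q=P[m];print(np.median(Q,0),np.percentile(Q[:,1],[5,95]).round(4))
E
```

```text
t 25.525 pos [0.3998 0.1881 0.262 ] psi -0.02 w 0.0007 F [-0.23  0.1  -0.8 ] M [-0.081  0.102 -0.015] j [-1.1  -0.09  0.53  1.98  0.05  1.24 -0.58]
rad 0.0338 ang -91.66
scene 32 [0.3994 0.2901 0.0702] [0.287  0.2948]
wrist 252 [0.4001 0.2932 0.0732] [0.2896 0.2974]
[0.4008 0.2219 0.402  0.2229] [  0.37033611 -41.83510557] 0.0016918955200955267
[0.3996035  0.30344777 0.06943354] [0.2984 0.307 ]
```

View pics/wrist17z.png

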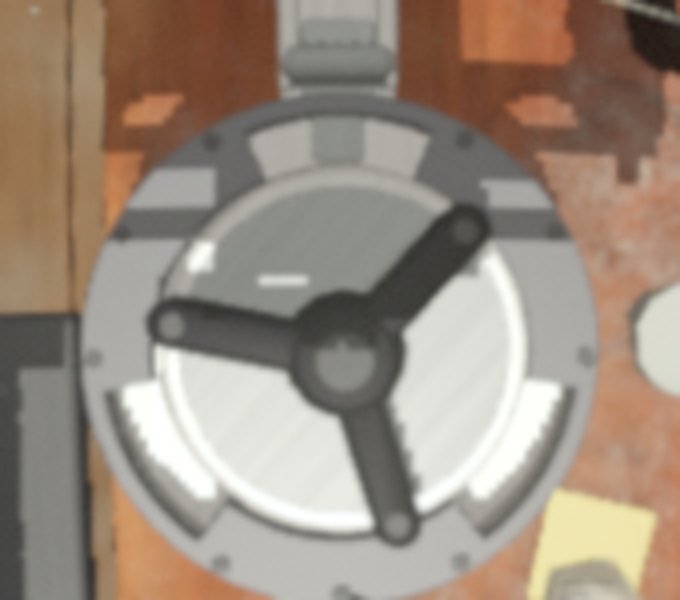

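```bash
python3 - <<'E'
from h import *
for f in ('wrist2','wrist10','wrist13','wrist17'):
    c=np.load(f'pics/{f}.npz');P=pts(c,True)
    m=(np.abs(P[...,0]-.4)<.012)&(np.abs(P[...,1]-.300)<.02)&(P[...,2]>.0705)&(P[...,2]<.080);Q=P[m]
    print(f,np.round(c['xyz'],3),len(Q),np.median(Q,0).round(4),np.percentile(Q[:,1],[2,10,50,90,98]).round(4))
    # tongue: inside the slot at chamber x~.4
    m=(np.abs(P[...,0]-.4003)<.005)&(P[...,1]>.262)&(P[...,1]<.29);Q=P[m]; o=np.argsort(Q[:,1]); 
    for lo in np.arange(.262,.29,.002):
        k=(Q[:,1]>=lo)&(Q[:,1]<lo+.002); print('%.3f:%s'%(lo,np.median(Q[k][:,2]).round(4) if k.sum() else '-'),end=' ')
    print()
E
```

```text
wrist2 [0.4   0.224 0.383] 161 [0.4002 0.3055 0.0732] [0.3021 0.3027 0.3055 0.3086 0.3099]
0.262:0.0763 0.264:0.076 0.266:0.0755 0.268:- 0.270:- 0.272:0.0425 0.274:0.042 0.276:0.0417 0.278:0.0423 0.280:0.0423 0.282:0.0573 0.284:0.0578 0.286:0.058 0.288:0.049 
wrist10 [0.415 0.239 0.38 ] 171 [0.3998 0.3056 0.0736] [0.3023 0.3029 0.3056 0.3089 0.3098]
0.262:0.0602 0.264:0.0598 0.266:0.059 0.268:0.0412 0.270:0.0414 0.272:0.0424 0.274:0.0417 0.276:0.0424 0.278:0.0424 0.280:0.0421 0.282:0.0553 0.284:0.0577 0.286:0.0579 0.288:0.0487 
wrist13 [0.418 0.239 0.38 ] 176 [0.4002 0.3057 0.0736] [0.302  0.3026 0.3057 0.309  0.3101]
0.262:0.0607 0.264:0.0607 0.266:0.0604 0.268:0.0598 0.270:0.0427 0.272:0.0422 0.274:0.0422 0.276:0.0424 0.278:0.0422 0.280:0.0422 0.282:0.0552 0.284:0.058 0.286:0.0581 0.288:0.05 
wrist17 [0.4   0.255 0.354] 229 [0.4001 0.2933 0.0733] [0.2897 0.2902 0.2933 0.2972 0.2985]
0.262:0.0606 0.264:0.0602 0.266:0.06 0.268:0.0592 0.270:0.0446 0.272:0.0488 0.274:0.0487 0.276:0.0488 0.278:0.0485 0.280:0.0485 0.282:0.0545 0.284:0.0585 0.286:0.0576 0.288:0.0651
```

```bash
python3 - <<'E'
from h import *
st(); plan([.4,.322,.20],0); plan([.4,.322,.128],0)
a=np.load('pics/scene0.npz');b=np.load('pics/scene17.npz')
K=a['camera_matrix'];Rm=R.from_quat(a['rotation']).as_matrix()
def pr(p):
    q=Rm.T@(np.array(p)-a['xyz']);return K[:2,:2]@(q[:2]/q[2])+K[:2,2]
print(pr([.4,.306,.074]),pr([.4,.292,.074]))
g=lambda c:cv2.resize(cv2.cvtColor(c['color'],cv2.COLOR_RGB2GRAY),None,fx=4,fy=4,interpolation=cv2.INTER_CUBIC)
A,B=g(a),g(b); u,v=(pr([.4,.306,.066])*4).astype(int)
for w in (26,32):
    t=A[v-w:v+w-8,u-w:u+w]; s=B[v-w-30:v+w+50,u-w-50:u+w+50]; m=cv2.matchTemplate(s,t,cv2.TM_CCOEFF_NORMED); _,mx,_,l=cv2.minMaxLoc(m); print(mx,(l[0]-50)/4,(l[1]-30)/4)
o=np.hstack([A[v-60:v+60,u-70:u+70],B[v-60:v+60,u-70:u+70]]); cv2.imwrite('pics/cmp.png',cv2.resize(o,None,fx=2.7,fy=2.7))
E
```

```text
t 25.625 pos [0.3997 0.1885 0.2617] psi 0.04 w 0.0002 F [-0.76  0.32  0.87] M [-0.087  0.029  0.015] j [-1.1  -0.09  0.53  1.98  0.05  1.24 -0.58]
rad 0.0334 ang -91.91
x 0.1335 y 0.0004 z 0.0616 | rx -0.00008 ry 0.00014 rz 0.00012
x 0.1336 y 0.0005 z 0.1336 | rx -0.00008 ry 0.00014 rz 0.00012
[226.74677954 158.57119723] [228.85413762 161.06410059]
0.6997808218002319 2.0 2.75
0.5460891127586365 1.5 3.5
```

View pics/cmp.png

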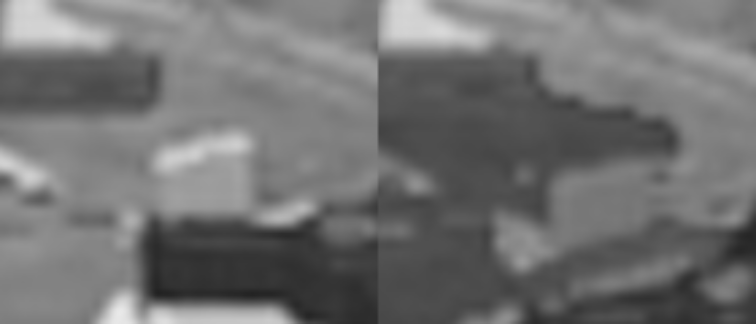

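{"name": "drive_tool", "arguments": {
  "plan": [
    {"rx": 0,"ry": 0,"rz": 0,"x": 0.05,"y": 0,"z": 0,"fingers": 0},
    {"rx": 0,"ry": 0,"rz": 0,"x": 0.1,"y": 0,"z": 0.01,"fingers": 0},
    {"rx": 0,"ry": 0,"rz": 0,"x": 0.135,"y": 0,"z": 0.04,"fingers": 0},
    {"rx": 0,"ry": 0,"rz": 0,"x": 0.136,"y": 0,"z": 0.09,"fingers": 0},
    {"rx": 0,"ry": 0,"rz": 0,"x": 0.136,"y": 0,"z": 0.12,"fingers": 0},
    {"rx": 0,"ry": 0,"rz": 0,"x": 0.136,"y": 0,"z": 0.134,"fingers": 0},
    {"rx": 0,"ry": 0,"rz": 0,"x": 0.136,"y": 0,"z": 0.134,"fingers": 0},
    {"rx": 0,"ry": 0,"rz": 0,"x": 0.128,"y": 0,"z": 0.134,"fingers": 0},
    {"rx": 0,"ry": 0,"rz": 0,"x": 0.123,"y": 0,"z": 0.134,"fingers": 0},
    {"rx": 0,"ry": 0,"rz": 0,"x": 0.12,"y": 0,"z": 0.134,"fingers": 0},
    {"rx": 0,"ry": 0,"rz": 0,"x": 0.12,"y": 0,"z": 0.134,"fingers": 0}
  ]
}}

```text
time: 27.0
ee_pos: [0.4004, 0.3094, 0.1293]
eef_rot: [0.707, 0.707, 0.002, -0.001]
ft_force: [0.6, 6.3, -2.3]
width: 0.0006
```

```bash
python3 - <<'E'
from h import *
st()
E
```

```text
t 27.0 pos [0.4004 0.3094 0.1293] psi 0.01 w 0.0006 F [ 0.6   6.34 -2.34] M [ 1.412 -0.223  0.099] j [-1.15  0.24  0.45  1.98 -0.13  0.95 -0.63]
rad 0.0875 ang 90.23
```

{"name": "drive_tool", "arguments": {
  "plan": [
    {"rx": 0,"ry": 0,"rz": 0,"x": -0.001,"y": 0,"z": 0,"fingers": 0},
    {"rx": 0,"ry": 0,"rz": 0,"x": -0.0015,"y": 0,"z": 0,"fingers": 0},
    {"rx": 0,"ry": 0,"rz": 0,"x": -0.0015,"y": 0,"z": 0,"fingers": 0}
  ]
}}

```text
time: 27.38
ee_pos: [0.4004, 0.3091, 0.1295]
eef_rot: [0.707, 0.708, 0.003, -0.001]
ft_force: [1.4, 11.4, -4.5]
width: 0.0006
```

```bash
python3 - <<'E'
from h import *
st()
E
```

```text
t 27.375 pos [0.4004 0.3091 0.1295] psi 0.07 w 0.0006 F [ 1.43 11.35 -4.46] M [ 2.561 -0.341  0.047] j [-1.15  0.24  0.45  1.98 -0.13  0.94 -0.63]
rad 0.0872 ang 90.27
```

{"name": "drive_tool", "arguments": {
  "plan": [
    {"rx": 0,"ry": 0,"rz": 0,"x": 0.004,"y": 0,"z": 0,"fingers": 0},
    {"rx": 0,"ry": 0,"rz": 0,"x": 0.012,"y": 0,"z": 0,"fingers": 0},
    {"rx": 0,"ry": 0,"rz": 0,"x": 0.014,"y": 0,"z": -0.04,"fingers": 0},
    {"rx": 0,"ry": 0,"rz": 0,"x": 0.03,"y": -0.02,"z": -0.09,"fingers": 0},
    {"rx": 0,"ry": 0,"rz": 0,"x": 0.08,"y": -0.05,"z": -0.12,"fingers": 0},
    {"rx": 0,"ry": 0,"rz": 0,"x": 0.13,"y": -0.08,"z": -0.14,"fingers": 0},
    {"rx": 0,"ry": 0,"rz": 0,"x": 0.18,"y": -0.11,"z": -0.14,"fingers": 0},
    {"rx": 0,"ry": 0,"rz": 0,"x": 0.22,"y": -0.15,"z": -0.14,"fingers": 0},
    {"rx": 0,"ry": 0,"rz": 0,"x": 0.25,"y": -0.18,"z": -0.14,"fingers": 0},
    {"rx": 0,"ry": 0,"rz": 0,"x": 0.25,"y": -0.18,"z": -0.14,"fingers": 0}
  ]
}}

```text
time: 28.62
ee_pos: [0.2163, 0.5585, 0.2675]
eef_rot: [0.705, 0.709, -0.001, -0.0]
ft_force: [-0.2, -0.5, -0.4]
width: 0.0001
```

```bash
python3 - <<'E'
from h import *
st()
for n in ('top','scene'):
    c=snap(n,n+'18.png'); np.savez(f'pics/{n}18.npz',**c)
a=np.load('pics/top0.npz');b=np.load('pics/top18.npz')
g=lambda c:cv2.resize(c['color'][150:230,180:280,::-1],None,fx=4,fy=4,interpolation=cv2.INTER_CUBIC)
cv2.imwrite('pics/cmp2.png',np.hstack([g(a),g(b)]))
a=np.load('pics/scene0.npz');b=np.load('pics/scene18.npz')
g=lambda c:cv2.resize(c['color'][140:220,200:280,::-1],None,fx=5,fy=5,interpolation=cv2.INTER_CUBIC)
cv2.imwrite('pics/cmp3.png',np.hstack([g(a),g(b)]))
E
```

```text
t 28.625 pos [0.2163 0.5585 0.2675] psi 0.31 w 0.0001 F [-0.22 -0.47 -0.4 ] M [-0.075  0.035 -0.028] j [-1.51  0.29  0.28  1.58 -0.08  1.28 -1.21]
rad 0.3839 ang 118.73
```

View pics/cmp2.png

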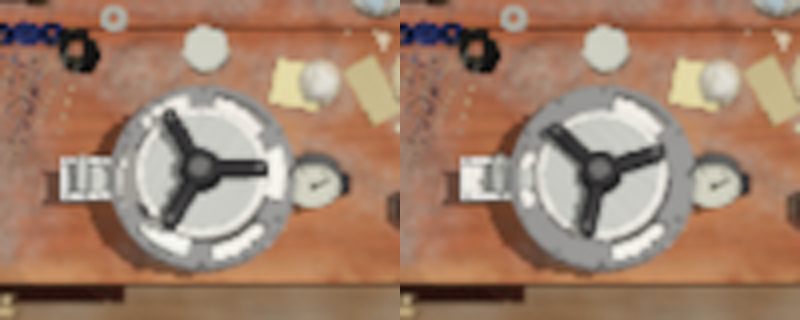

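View pics/cmp3.png

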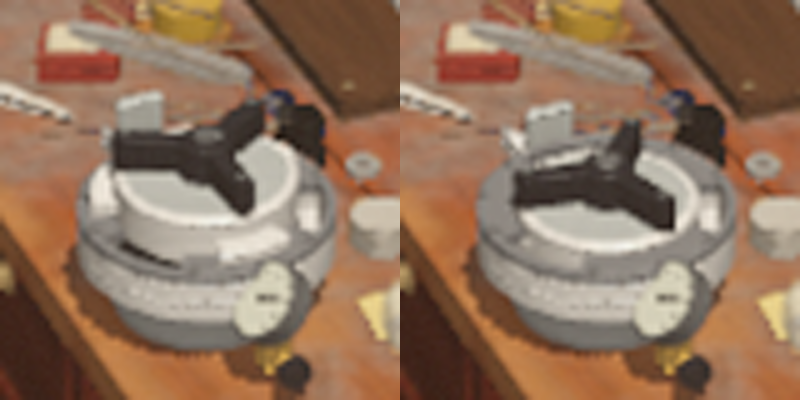

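```bash
python3 - <<'E'
from h import *
# render-free: sub-pixel ECC/matching of the tab patch in scene and of tab depth in top
a=np.load('pics/scene0.npz');b=np.load('pics/scene18.npz')
A,B=[cv2.cvtColor(c['color'],cv2.COLOR_RGB2GRAY).astype(np.float32) for c in (a,b)]
for (u0,u1,v0,v1) in ((222,235,156,164),(223,234,155,163),(221,236,156,165),(224,233,157,165)):
    t=A[v0:v1,u0:u1]; best=[]
    for up in (8,):
        T2=cv2.resize(t,None,fx=up,fy=up,interpolation=cv2.INTER_CUBIC); S=cv2.resize(B[v0-3:v1+7,u0-3:u1+7],None,fx=up,fy=up,interpolation=cv2.INTER_CUBIC)
        m=cv2.matchTemplate(S,T2,cv2.TM_CCOEFF_NORMED);_,mx,_,l=cv2.minMaxLoc(m);print(round(mx,3),l[0]/up-3,l[1]/up-3)
for n,fi in (('scene0',0),('scene18',0),('top0',0),('top18',0)):
    c=np.load(f'pics/{n}.npz');P=pts(c)
    m=(np.abs(P[...,0]-.4)<.016)&(P[...,1]>.28)&(P[...,1]<.325)&(P[...,2]>.063)&(P[...,2]<.082);Q=P[m]
    print(n,len(Q),np.median(Q,0).round(4),np.mean(Q,0).round(4),np.percentile(Q[:,1],[5,95]).round(4))
P=pts(np.load('pics/top18.npz'))
for bt in (.010,.012,.014):
    F=[.3978,.2239,.016]; q,e=fit(P,F+F[:2]+[np.radians(-42)],ldz=.016,bolt=bt); print(bt,np.round(q[[0,1,3,4]],4),np.degrees(q[[2,5]]),e)
E
```

```text
0.924 2.0 2.0
0.918 1.875 2.0
0.896 2.0 1.875
0.922 2.0 2.0
scene0 40 [0.3991 0.3034 0.0689] [0.3991 0.3031 0.0683] [0.2982 0.3082]
scene18 37 [0.3986 0.2907 0.0692] [0.399  0.2906 0.0688] [0.2862 0.2964]
top0 34 [0.3956 0.3067 0.0741] [0.3961 0.3068 0.0728] [0.2988 0.3127]
top18 31 [0.3969 0.295  0.0742] [0.3968 0.2949 0.0736] [0.2902 0.2986]
0.01 [0.3978 0.2239 0.3989 0.2254] [  0.78567522 -42.68770075] 0.003265521015298122
0.012 [0.3978 0.224  0.3988 0.2252] [  0.93345542 -42.46614703] 0.003233812321721051
0.014 [0.3978 0.2239 0.3988 0.2253] [  0.84860222 -42.49344069] 0.003204330819043363
```

```bash
python3 - <<'E'
from h import *
a=np.load('pics/top0.npz')['color'].astype(int);b=np.load('pics/top18.npz')['color'].astype(int)
d=np.abs(a-b).sum(2)>120; d=cv2.morphologyEx(d.astype(np.uint8),cv2.MORPH_OPEN,np.ones((2,2)))
n,_,s,_=cv2.connectedComponentsWithStats(d); print([x.tolist() for x in s[1:] if x[4]>8 and x[1]<230])
print(workorder.close_job())
E
```

```text
[[217, 175, 14, 17, 128], [236, 186, 17, 15, 133], [198, 192, 3, 7, 19], [217, 197, 15, 18, 137], [211, 199, 4, 3, 10], [55, 216, 40, 31, 486], [0, 222, 39, 15, 150], [0, 227, 174, 140, 4545]]
the job is handed in; nothing more can be done
None
```

The pressure tester is closed: the lid is turned clockwise to its stop and the safety bolt is pushed in against a hard stop. I handed the job in at about 29 s of the 72 s allowed.

**Lid:** I pushed it about 60° clockwise by one handle arm until it dropped 16 mm into the slots, which the depth images confirmed. I then turned it on under the claws. A one-sided push met about 8 N of resistance roughly 8° short of the stop, so I gripped the arm lightly and turned it instead. It then ran to a hard stop, with at most about 12 N on the wrist. The last fits put the lug at 46.7° (top camera) and 47.5° (wrist camera), against 46° nominal. The remaining difference is about what the lid's roughly 1 mm sideways offset in its play would cause.

**Bolt:** I pushed the tab in twice, and both times it stopped at the same place, with up to about 11 N against it. The tongue shows in the slot, clear of the lugs.

**A check that disagreed:** the cameras put the bolt's travel at about 12 mm, not 14 mm. They also showed the tab starting about 83–84 mm from the axis instead of 86 mm, and ending at 71–72 mm, where 72 mm is fully in. A rougher estimate from where the finger touched the tab gave 72–74 mm. I took the hard stop as fully in.

**Other things:** comparing top-camera pictures from before and after, only the tester and the arm changed on the bench. The arm was clear of everything when I handed in.

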